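Refill the capacitor and heat-sink rows of the kitting shelf

ROBOT

A 7-joint arm with a two-finger parallel gripper is mounted at the origin on the work surface. World frame = base frame: x ahead of the robot, y to its left, z up, the work surface at z = 0. Lengths are in m, angles in rad, forces in N, time in s.
With the tool pointing down it reaches from about 0.425 to 0.925 m from the base axis. Payload 6.8 kg.
Tool frame: the origin (TCP) lies midway between the tips of the shut fingers; the grasp point (between the pads) lies 19 mm behind it (tcp_to_grasp is the distance from the TCP to the grasp point, in m); y points along the fingers, z is the direction in which the jaws open and shut, and the axes are right-handed (so a half turn about y gives the same grasp; the last joint's range is limited). The gripper opens to 85 mm and grips with 20 to 120 N. Pads are 22 mm wide; open, the fingers measure 114 mm over their backs; the gripper's body (76 mm by 85 mm) begins 54 mm behind the grasp point. The pads swing forward as they close: fully open they stand 13 mm farther back than shut.
Start: joints at [1.05, 0.477, 0.022, 1.555, -0.011, 1.109, -0.083], TCP at [0.271, -0.618, 0.231] pointing down, gripper open.
Joint ranges: [-2.96, 2.96], [-0.34, 2.1], [-1.41, 1.46], [0.24, 2.44], [-1.37, 4.51], [0.17, 1.92], [-2.96, 2.96]. Speed limits (rad/s): [2.39, 2.39, 3.14, 3.14, 3.14, 3.14, 3.14].

INTERFACE

Orientations are given as a unit quaternion [x, y, z, w].
In Python, from rig import * gives the robot as it stands.
- The arm moves only by the shell command python3 -m inch 'ROWS' [FORCE]. ROWS is JSON, a list of rows, each a list of 7 numbers: the shift along the tool's x, y, z each as a share of 0.1 m, from -1 to 1, then the turn, a rotation vector about the tool's x, y, z each as a share of pi/2 rad, from -1 to 1, then the closure, from -1 (fully open) to 1 (shut), so that 0 is half open. A call has 1 to 12 rows; each row is the pose to reach, as a shift and turn from the pose commanded when the call began, along the tool's axes at that moment; what a row does not reach only later rows make up. A row lasts 1/8 s, in which the tool goes at most 62.5 mm and 10.7 degrees, less where a joint would pass 70% of its speed; a pose out of reach is approached as far as the arm can. A call with a number of a shift or a turn outside -1 to 1 is refused whole. A call with a gripper value outside its range is refused whole. The fingers move at their own pace and stop on an object; FORCE is the grip in N (left out, the last holds). Time passes only in rows, so rows that repeat a pose let the fingers close. It gives the time, the measured TCP pose, the force and the opening at its end, in the units of the state.
- get_obs(): the state, without advancing time (a new reading comes with each control period).
- get_image(name): name is "scene" or "side" or "wrist"; returns a dict with "frame" (384x512x3 uint8, red, green, blue), "z_map" (384x512 float32, m along the optical axis (not along the pixel's ray), 0 where there is no reading), "fx", "fy", "cx", "cy" (pixels), "cam_to_world" (4x4, takes a point from camera to world coordinates); the wrist camera has in their place "tool_from_camera" (4x4, takes a point from camera to tool coordinates, whose origin is the TCP and whose axes are the tool frame's). Camera axes: x right, y up, looking along -z (the intrinsics and any distortion apply to the point x, -y, -z); pixel columns grow to the right and rows downward; lengths in m; the calibration is good to about 2 mm. A picture is of the moment at which its call begins: read the wrist's pose just before it.
- close_job(): hands the job in, once; it reports no verdict.
The state is a dict: "time": time; "joint_pos": joint angles; "joint_vel": joint speeds; "tau": joint torques, N m; "position": TCP position; "orientation": TCP orientation; "contact_force": force on the tool from outside, world axes, zero at the start; "ft_torque": the same for the moment, N m; "gripper_width": finger opening in m.
Only numpy, scipy, OpenCV 4.12 (cv2) and the standard library are available. Lean on these libraries where they do the work, as an engineer would, in place of code of your own. Each camera call takes 0.05 s, during which the arm holds its last target.

TASK

One of the two loose blue capacitors on the green mat lies with its white stripe round at the side: roll it over on the mat until the stripe is on top. Then lay both capacitors in the two empty lanes of the black ribbed rack on the shelf, stripes on top and ends flush with the two already there, and set the loose heat sink down at either end of the row of heat sinks on the same shelf, close alongside, parallel and flush with the row. Leave the parts already on the shelf in place and do not disturb the fan, tape, screwdriver, bottle and jar.

Things in the scene. Friction and masses are not known exactly. Their poses are not given: they have to be found in the camera images.
- can_a: loose on the mat, stripe already on top: blue cylindrical capacitor, 40 mm in diameter and 56 mm long, both ends flat and alike, lying on its side; origin at the middle of its axis (20 mm above what it lies on), x along its axis, z pointing from the axis to the middle of the white stripe (20 mm wide, full length)
- can_b: loose on the mat, starts with its stripe about 70 degrees round from the top: blue cylindrical capacitor, 40 mm in diameter and 56 mm long, both ends flat and alike, lying on its side; origin at the middle of its axis (20 mm above what it lies on), x along its axis, z pointing from the axis to the middle of the white stripe (20 mm wide, full length)
- sink_new: loose on the mat: finned aluminium heat sink, a block 56 mm long (x), 40 mm wide (y), 32 mm tall (z), fins upright and running along x, end faces flat for gripping; origin at the centre of its underside
- can_row0: already in the rack's lane 0, stripe on top: blue cylindrical capacitor, 40 mm in diameter and 56 mm long, both ends flat and alike, lying on its side; origin at the middle of its axis (20 mm above what it lies on), x along its axis, z pointing from the axis to the middle of the white stripe (20 mm wide, full length)
- can_row1: already in the rack's lane 1, stripe on top: blue cylindrical capacitor, 40 mm in diameter and 56 mm long, both ends flat and alike, lying on its side; origin at the middle of its axis (20 mm above what it lies on), x along its axis, z pointing from the axis to the middle of the white stripe (20 mm wide, full length)
- sink_row0: already on the shelf, right-hand (-y) one of the pair; room for one more at its -y side: finned aluminium heat sink, a block 56 mm long (x), 40 mm wide (y), 32 mm tall (z), fins upright and running along x, end faces flat for gripping; origin at the centre of its underside
- sink_row1: already on the shelf, 44 mm from sink_row0 centre to centre on its +y side (4 mm gap); room for one more at its own +y side: finned aluminium heat sink, a block 56 mm long (x), 40 mm wide (y), 32 mm tall (z), fins upright and running along x, end faces flat for gripping; origin at the centre of its underside
- shelf: low white open shelf, 250 mm deep (x) by 270 mm wide (y), its flat top 60 mm above the table; origin at table height under its centre, x pointing away from the robot at yaw 0. The rack stands on its near half, the row of heat sinks directly on the board of its far half, 110 mm farther in x
- rack: black ribbed rack fixed on the shelf: plate 60 x 196 x 3 mm with five grey ribs along x, 40 mm long, 12 mm wide, 8 mm above the plate, every 46 mm along y, which make four lanes side by side; origin under the plate's centre, on the shelf's top
- rack_lane2 (a point): empty lane next to can_row1: where the centre of a capacitor lying in it belongs (20 mm above the plate); x along the lane
- rack_lane3 (a point): empty lane at the rack's -y end, 46 mm from lane 2: where the centre of a capacitor lying in it belongs; x along the lane
- mat: green mat fixed to the table, 290 (x) x 340 (y) x 3 mm; origin at its centre underneath
- fan: bystander on the mat: square black cooling fan, 40 x 40 x 20 mm; origin at the centre of its underside
- tape: bystander: roll of yellow tape lying flat, 90 mm across, 24 mm tall
- driver: bystander: screwdriver with orange handle, lying
- cleaner: bystander: white bottle, 52 mm across, 130 mm tall, upright
- flux: bystander: amber jar, 44 mm across, 55 mm tall, upright

How it is judged:
By the outcome, as a careful person would: the job done as asked, in the order asked, and still so for the second after the job is handed in, with the robot touching nothing.
It also fails if it takes over 72 s, if anything falls off the work surface, if the arm or the gripper's body presses on something with over 40 N, if the wrist force passes 120 N, or if a joint passes its speed limit or range.

## Working session

There is one attempt and no reset: what is moved stays moved. The work goes in short steps, Python scripts to look and compute and a shell command to move; the robot and the scene stay as the last step left them, time stands still between calls to the robot, and variables do not carry over. Pictures are saved under pics/ and viewed, and the job is handed in when it is done.

```bash
ls; mkdir -p pics
python3 - <<'E'
from rig import *
import cv2,numpy as np
o=get_obs()
for k,v in o.items(): print(k,np.round(v,4))
for n in ["scene","side","wrist"]:
    d=get_image(n); cv2.imwrite(f"pics/{n}0.png",d["frame"][:,:,::-1])
    print(n,[round(float(d[k]),2) for k in("fx","fy","cx","cy")],d.keys()); print(np.round(d.get("cam_to_world",d.get("tool_from_camera")),3))
    np.savez(f"{n}0.npz",**d)
E
```

```text
pics
time 0.0
joint_pos [ 1.0499  0.4778  0.0224  1.5565 -0.0115  1.1093 -0.0831]
joint_vel [ 0.0005 -0.0002 -0.0001 -0.0001 -0.0009 -0.0003 -0.0006]
tau [-9.00000e-04 -5.96459e+01  1.60780e+00 -2.81200e+01  1.25000e-02
  9.40000e-03 -0.00000e+00]
position [ 0.2705 -0.6178  0.2303]
orientation [-0.1451  0.6927 -0.6915  0.1447]
contact_force [ 0.0032 -1.0468  0.8402]
ft_torque [-0.0221 -0.0286  0.0024]
gripper_width 0.0856
scene [423.43, 423.43, 257.56, 195.11] dict_keys(['frame', 'z_map', 'fx', 'fy', 'cx', 'cy', 'cam_to_world'])
[[-0.091 -0.851  0.517  1.147]
 [ 0.996 -0.082  0.04   0.116]
 [ 0.008  0.519  0.855  0.988]
 [ 0.     0.     0.     1.   ]]
side [390.05, 390.05, 253.49, 196.02] dict_keys(['frame', 'z_map', 'fx', 'fy', 'cx', 'cy', 'cam_to_world'])
[[ 1.    -0.014 -0.013  0.574]
 [ 0.001  0.703 -0.711 -0.649]
 [ 0.019  0.711  0.703  0.834]
 [ 0.     0.     0.     1.   ]]
wrist [280.34, 280.34, 258.47, 190.1] dict_keys(['frame', 'z_map', 'fx', 'fy', 'cx', 'cy', 'tool_from_camera'])
[[ 0.    -0.965 -0.262 -0.065]
 [-0.     0.262 -0.965 -0.144]
 [ 1.     0.    -0.    -0.001]
 [ 0.     0.     0.     1.   ]]
```

View pics/scene0.png

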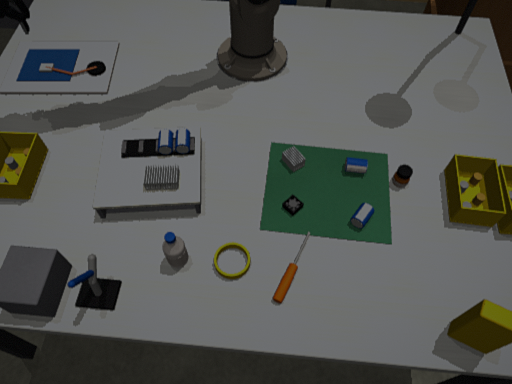

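View pics/side0.png

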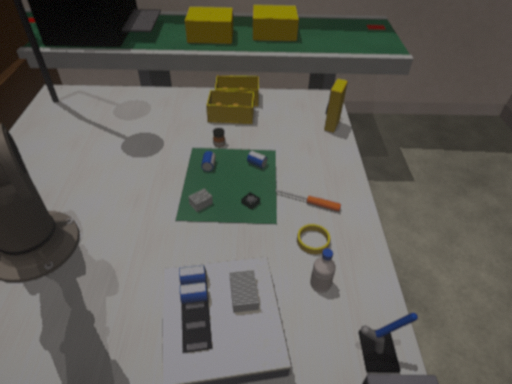

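View pics/wrist0.png

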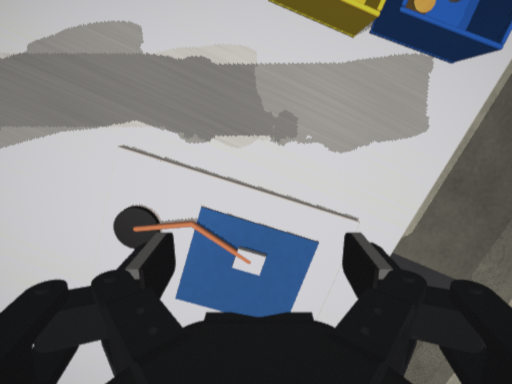

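Scene: shelf around (150,168), mat around (328,190); can_a/can_b are at about (357,165)/(362,215), sink_new at (293,157), fan at (292,205). I'll enlarge the crops next.

```bash
cat > h.py <<'E'
import numpy as np,cv2
from rig import *
def world(d,u,v,T=None):
    z=d["z_map"][v,u]; T=d["cam_to_world"] if T is None else T
    p=np.array([(u-d["cx"])/d["fx"]*z,-(v-d["cy"])/d["fy"]*z,-z,1.]); return (T@p)[:3]
def cloud(d,T=None):
    T=d["cam_to_world"] if T is None else T
    z=d["z_map"];v,u=np.mgrid[:z.shape[0],:z.shape[1]]
    P=np.stack([(u-d["cx"])/d["fx"]*z,-(v-d["cy"])/d["fy"]*z,-z],-1)
    W=P@T[:3,:3].T+T[:3,3]; W[z==0]=np.nan; return W
def ray(d,u,v,h,T=None):
    T=d["cam_to_world"] if T is None else T
    r=T[:3,:3]@np.array([(u-d["cx"])/d["fx"],-(v-d["cy"])/d["fy"],-1.]); o=T[:3,3]
    return o+r*(h-o[2])/r[2]
def rot(q):
    from scipy.spatial.transform import Rotation as R
    return R.from_quat(q)
def wristT(o,d):
    T=np.eye(4);T[:3,:3]=rot(o["orientation"]).as_matrix();T[:3,3]=o["position"]
    return T@d["tool_from_camera"]
E
python3 - <<'E'
import numpy as np,cv2
from h import *
s=dict(np.load("scene0.npz"));t=dict(np.load("side0.npz"))
a=s["frame"][130:245,255:415,::-1];b=s["frame"][120:225,85:215,::-1]
cv2.imwrite("pics/c1.png",cv2.resize(a,None,fx=5,fy=5,interpolation=cv2.INTER_CUBIC))
cv2.imwrite("pics/c2.png",cv2.resize(b,None,fx=5,fy=5,interpolation=cv2.INTER_CUBIC))
a=t["frame"][140:225,170:290,::-1];b=t["frame"][255:384,150:300,::-1]
cv2.imwrite("pics/c3.png",cv2.resize(a,None,fx=6,fy=6,interpolation=cv2.INTER_CUBIC))
cv2.imwrite("pics/c4.png",cv2.resize(b,None,fx=4,fy=4,interpolation=cv2.INTER_CUBIC))
for nm,d in(("scene",s),("side",t)):
    W=cloud(d);hsv=cv2.cvtColor(d["frame"],cv2.COLOR_RGB2HSV)
    r=(W[...,0]>.3)&(W[...,0]<.95)&(abs(W[...,1])<.6)
    print(nm,"tablez",np.nanmedian(W[r&(W[...,2]<.02)&(hsv[...,1]<60)][:,2]))
    g=r&(hsv[...,0]>55)&(hsv[...,0]<85)&(hsv[...,1]>90)
    print("mat",np.nanpercentile(W[g],[1,99],axis=0).round(3).tolist(),np.nanmedian(W[g][:,2]))
    m=(r&(W[...,2]>.012)).astype(np.uint8)
    n,l,st,c=cv2.connectedComponentsWithStats(m)
    for i in range(1,n):
        if st[i,4]>25:
            P=W[l==i]; print(c[i].round(),st[i,4],np.median(P,0).round(3),np.percentile(P[:,2],[50,90,98]).round(3))
E
```

```text
scene tablez 0.00024590048178874113
mat [[0.375, 0.092, -0.001], [0.657, 0.423, 0.008]] 0.003443307942722351
[149. 169.] 8061 [ 0.539 -0.219  0.061] [0.061 0.09  0.103]
[ 26. 167.] 1362 [ 0.554 -0.548  0.047] [0.047 0.074 0.077]
[293. 158.] 338 [0.438 0.16  0.032] [0.032 0.037 0.038]
[454. 190.] 789 [0.517 0.585 0.05 ] [0.05  0.075 0.077]
[356. 165.] 311 [0.451 0.332 0.039] [0.039 0.044 0.045]
[403. 175.] 308 [0.477 0.455 0.051] [0.051 0.057 0.058]
[293. 204.] 217 [0.581 0.166 0.021] [0.021 0.024 0.026]
[362. 215.] 370 [0.608 0.344 0.039] [0.039 0.044 0.046]
[174. 250.] 647 [ 0.766 -0.104  0.085] [0.085 0.13  0.132]
[288. 277.] 508 [0.791 0.161 0.023] [0.023 0.027 0.028]
[232. 260.] 391 [0.753 0.025 0.023] [0.023 0.026 0.028]
[ 32. 280.] 4057 [ 0.868 -0.397  0.099] [0.099 0.102 0.104]
[ 94. 286.] 1107 [ 0.859 -0.275  0.016] [0.016 0.131 0.161]
[483. 326.] 2237 [0.888 0.558 0.124] [0.124 0.17  0.172]
side tablez -0.0024014256373713905
mat [[0.379, 0.095, -0.004], [0.652, 0.414, 0.004]] 0.00027491007901059294
[335. 105.] 681 [0.871 0.54  0.109] [0.109 0.166 0.168]
[229. 113.] 676 [0.499 0.583 0.044] [0.044 0.068 0.072]
[218. 136.] 177 [0.468 0.445 0.041] [0.041 0.052 0.054]
[256. 159.] 221 [0.597 0.334 0.033] [0.033 0.041 0.042]
[208. 160.] 208 [0.443 0.317 0.035] [0.035 0.04  0.042]
[200. 199.] 300 [0.433 0.152 0.03 ] [0.03  0.033 0.034]
[250. 200.] 156 [0.579 0.16  0.018] [0.018 0.021 0.023]
[324. 203.] 237 [0.796 0.151 0.02 ] [0.02  0.023 0.025]
[320. 261.] 1066 [ 0.75  -0.122  0.055] [0.055 0.115 0.128]
[221. 324.] 13937 [ 0.52  -0.255  0.058] [0.058 0.087 0.1  ]
[387. 331.] 680 [ 0.853 -0.287  0.104] [0.104 0.152 0.159]
[400. 379.] 649 [ 0.857 -0.376  0.098] [0.098 0.1   0.1  ]
```

View pics/c1.png

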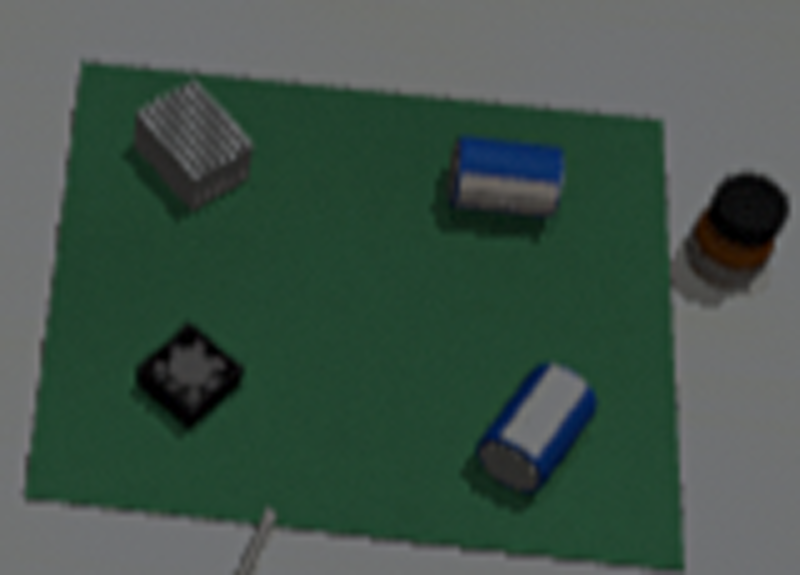

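View pics/c2.png

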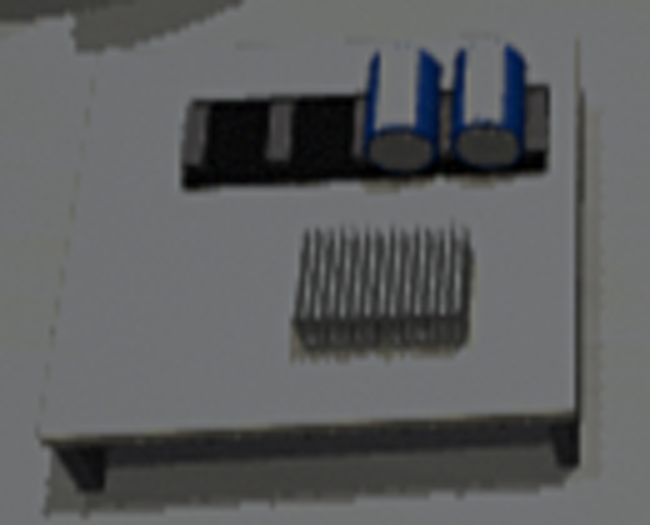

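View pics/c3.png

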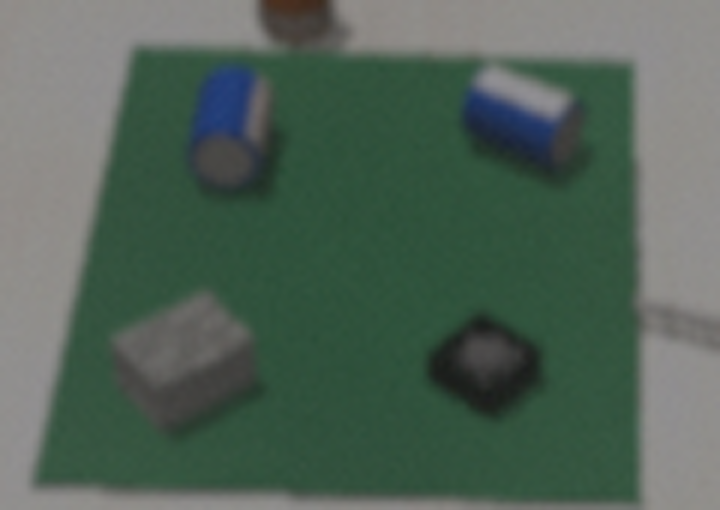

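View pics/c4.png

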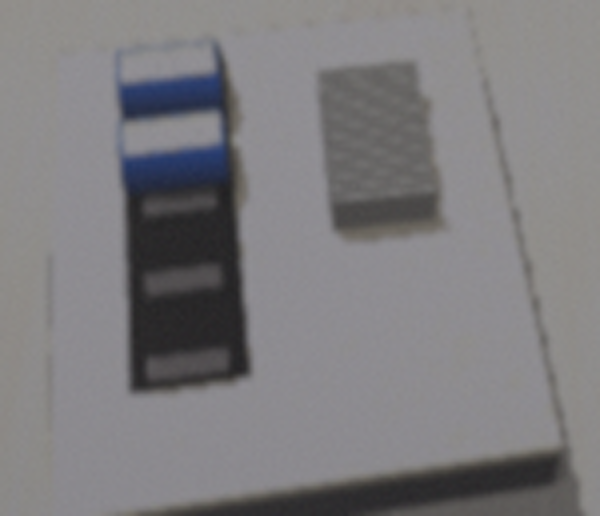

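Views: c1 shows can_b at crop (507,178) with its stripe on the +x (lower) side. can_a is at (535,425) with its stripe up, and sink_new at (193,145). c2/c4 show the rack with lanes 2 and 3 free on the -y side, and the sink pair on the far half. Next is a helper to work out moves.

```bash
cat >> h.py <<'E'
from scipy.spatial.transform import Rotation as Rn
def down(psi,tilt=0.):
    "tool y down, tool z (jaw) along psi; tilt = rotation about jaw axis (tool z)"
    c,s=np.cos(psi),np.sin(psi)
    R=np.array([[s,0,c],[-c,0,s],[0,-1,0]]) 
    return Rn.from_matrix(R)*Rn.from_rotvec([0,0,tilt])
def plan(p,psi,tilt=0.):
    o=get_obs();R=rot(o["orientation"])
    sh=R.inv().apply(np.array(p)-o["position"])/0.1
    rv=(R.inv()*down(psi,tilt)).as_rotvec()/(np.pi/2)
    print("t",o["time"],"at",np.round(o["position"],4),"w",round(float(o["gripper_width"]),4)); print("shift",sh.round(3),"turn",rv.round(3))
def psi_now():
    z=rot(get_obs()["orientation"]).as_matrix()[:,2]; return np.arctan2(z[1],z[0])
E
python3 - <<'E'
from h import *
print(rot(get_obs()["orientation"]).as_matrix().round(3), psi_now())
plan([.45,-.25,.32],0);plan([.45,-.25,.32],np.pi);plan([.45,-.25,.32],np.pi/2);
E
```

```text
[[-0.916 -0.001  0.401]
 [-0.401  0.001 -0.916]
 [ 0.    -1.    -0.001]] -1.1579553270052698
t 0.15 at [ 0.2706 -0.6179  0.2306] w 0.0854
shift [-3.119 -0.891 -2.651] turn [ 0.001 -0.737 -0.   ]
t 0.15 at [ 0.2706 -0.6179  0.2306] w 0.0854
shift [-3.119 -0.891 -2.651] turn [1.000e-03 1.263e+00 1.000e-03]
t 0.15 at [ 0.2706 -0.6179  0.2306] w 0.0854
shift [-3.119 -0.891 -2.651] turn [ 0.000e+00 -1.737e+00 -1.000e-03]
```

```bash
python3 -m inch '[[-1,-0.9,-0.85,0,-0.737,0,-1],[-1,-0.9,-0.85,0,-0.737,0,-1],[-1,-0.9,-0.85,0,-0.737,0,-1],[-1,-0.9,-0.85,0,-0.737,0,-1],[-1,-0.9,-0.85,0,-0.737,0,-1],[-1,-0.9,-0.85,0,-0.737,0,-1],[-1,-0.9,-0.85,0,-0.737,0,-1]]'; python3 -c "
from h import *
plan([.45,-.25,.32],0)"
```

```text
time: 1.02
position: [0.3281, -0.5002, 0.321]
orientation: [-0.5, 0.5, -0.5, 0.5]
contact_force: [0.0, 0.3, -0.3]
gripper_width: 0.0854
t 1.025 at [ 0.3281 -0.5002  0.321 ] w 0.0854
shift [-2.503  0.011  1.218] turn [ 0. -0. -0.]
```

```bash
python3 -m inch '[[-1,0,0.9,0,0,0,-1],[-1,0,0.9,0,0,0,-1],[-1,0,0.9,0,0,0,-1]]';python3 -m inch '[[-1,0,0.3,0,0,0,-1],[-1,0,0.3,0,0,0,-1],[-1,0,0.3,0,0,0,-1]]'
python3 - <<'E'
from h import *
o=get_obs();d=get_image("wrist");np.savez("w1.npz",T=wristT(o,d),**d)
print(o["position"],o["joint_vel"].__abs__().max() if hasattr(o["joint_vel"],'max') else max(map(abs,o["joint_vel"])))
cv2.imwrite("pics/w1.png",d["frame"][:,:,::-1])
E
```

```text
time: 1.4
position: [0.4222, -0.3956, 0.3215]
orientation: [-0.5, 0.499, -0.499, 0.502]
contact_force: [-0.8, -0.9, 0.6]
gripper_width: 0.0853
time: 1.78
position: [0.4495, -0.2972, 0.3216]
orientation: [-0.5, 0.499, -0.499, 0.501]
contact_force: [0.5, -1.0, 0.6]
gripper_width: 0.0853
[ 0.44951639 -0.29723485  0.32158075] 0.0688030905410781
```

View pics/w1.png

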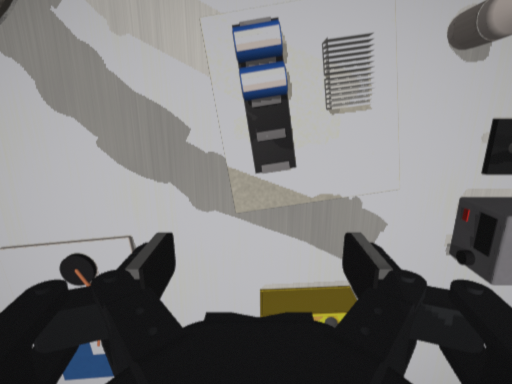

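The wrist view shows cans at (258,40)/(263,82), empty lanes at about (268,118) and (273,152), and sinks at (348,72). Next I'll measure the shelf.

```bash
cat > m1.py <<'E'
from h import *
import sys
def rect(P):
    (c,(w,h),a)=cv2.minAreaRect((P[:,:2]*1000).astype(np.float32)); 
    return np.round(c,1),round(w,1),round(h,1),round(a,1)
w=dict(np.load("w1.npz"));s=dict(np.load("scene0.npz"));t=dict(np.load("side0.npz"))
for nm,d,T in(("w",w,w["T"]),("s",s,s["cam_to_world"]),("t",t,t["cam_to_world"])):
    W=cloud(d,T);hsv=cv2.cvtColor(d["frame"],cv2.COLOR_RGB2HSV);H,S,V=cv2.split(hsv)
    roi=(W[...,0]>.36)&(W[...,0]<.66)&(W[...,1]>-.42)&(W[...,1]<-.05)
    sh=roi&(abs(W[...,2]-.06)<.008)&(S<60)&(V>90)
    print(nm,"shelf z",np.median(W[sh][:,2]).round(4),"shelf",rect(W[roi&(W[...,2]>.045)&(W[...,2]<.115)]))
    k=roi&(H>100)&(H<130)&(S>100)&(W[...,2]>.06)
    print(" blue",rect(W[k]), k.sum())
    m=(roi&(W[...,2]>.082)).astype(np.uint8)
    n,l,st,c=cv2.connectedComponentsWithStats(m)
    for i in range(1,n):
        if st[i,4]>40:
            P=W[l==i]; print("  hi",c[i].round(),st[i,4],rect(P),np.percentile(P[:,2],[50,95]).round(4))
    dk=(roi&(V<60)&(abs(W[...,2]-.066)<.012)).astype(np.uint8)
    print(" dark",rect(W[dk>0]),dk.sum())
E
python3 m1.py
```

```text
w shelf z 0.0612 shelf (array([ 515.3, -223.7]), 250.1, 270.3, 8.9)
 blue (array([ 441.5, -213.7]), 207.8, 78.4, 80.2) 1404
  hi [258.  41.] 1754 (array([ 446.5, -144.6]), 58.0, 39.1, 8.8) [0.102  0.1054]
  hi [350.  35.] 213 (array([ 558. , -137.6]), 56.1, 3.1, 7.5) [0.0924 0.0941]
  hi [350.  41.] 194 (array([ 558.6, -144. ]), 55.8, 3.0, 7.4) [0.0923 0.094 ]
  hi [350.  47.] 187 (array([ 559.5, -150.1]), 55.7, 2.9, 7.3) [0.0922 0.0945]
  hi [350.  52.] 177 (array([ 560.1, -156.3]), 55.8, 2.8, 7.5) [0.0924 0.0941]
  hi [351.  58.] 168 (array([ 561.3, -162.5]), 55.7, 2.7, 7.5) [0.0924 0.0942]
  hi [351.  63.] 157 (array([ 562.1, -168.6]), 56.5, 2.8, 7.5) [0.0925 0.0942]
  hi [263.  81.] 1561 (array([ 453.8, -189.4]), 57.9, 39.5, 8.9) [0.1021 0.1053]
  hi [351.  68.] 148 (array([ 563. , -174.8]), 56.1, 2.6, 7.6) [0.0926 0.0941]
  hi [351.  74.] 140 (array([ 563.6, -181.3]), 56.0, 2.7, 7.5) [0.0928 0.0942]
  hi [351.  79.] 131 (array([ 564.6, -187.5]), 56.3, 2.5, 7.5) [0.0928 0.0943]
  hi [352.  84.] 122 (array([ 565.3, -193.6]), 56.0, 2.6, 7.5) [0.0929 0.0943]
  hi [352.  90.] 114 (ar
[... 563 characters left out ...]
0.] 298 (array([ 457.2, -188.7]), 60.6, 37.9, 10.0) [0.099  0.1052]
  hi [182. 140.] 299 (array([ 449.6, -144.1]), 60.7, 38.1, 10.2) [0.099  0.1056]
  hi [160. 175.] 531 (array([ 565.4, -178.1]), 58.5, 85.1, 7.7) [0.0907 0.0947]
 dark (array([ 534.9, -214.5]), 217.1, 258.7, 8.3) 1010
t shelf z 0.0578 shelf (array([ 517.8, -225.3]), 250.5, 272.9, 8.8)
 blue (array([ 455.7, -182.7]), 53.6, 58.3, 9.8) 364
  hi [192. 274.] 411 (array([ 449.2, -149. ]), 57.8, 35.3, 9.6) [0.0975 0.102 ]
  hi [243. 288.] 887 (array([ 565.5, -179.5]), 56.0, 88.3, 7.5) [0.0883 0.0913]
  hi [193. 292.] 460 (array([ 456.3, -192.8]), 58.0, 38.7, 7.7) [0.0974 0.1023]
 dark (array([ 463.5, -231.9]), 56.3, 161.2, 8.8) 1001
```

```bash
for i in 1 2 3 4; do python3 -m inch '[[-1,0,0.1,0,0,0,-1],[-1,0,0.1,0,0,0,-1]]' | sed -n 1,2p;done; python3 -m inch '[[-0.9,0,0,0,-1,0,-1],[-0.9,0,0,0,-1,0,-1],[-0.9,0,0,0,-1,0,-1],[-0.9,0,0,0,-1,0,-1],[-0.9,0,0,0,-1,0,-1],[-0.9,0,0,0,-1,0,-1],[-0.9,0,0,0,-1,0,-1],[-0.9,0,0,0,-1,0,-1],[-0.9,0,0,0,-1,0,-1]]'
python3 - <<'E'
from h import *
o=get_obs();d=get_image("wrist");np.savez("w2.npz",T=wristT(o,d),**d)
print(o["position"],psi_now(),np.round(o["joint_pos"],3))
cv2.imwrite("pics/w2.png",d["frame"][:,:,::-1])
E
```

```text
time: 2.08
position: [0.4582, -0.2, 0.3213]
time: 2.33
position: [0.4685, -0.0996, 0.3215]
time: 2.58
position: [0.4788, 0.0005, 0.3215]
time: 2.82
position: [0.4891, 0.1006, 0.3214]
time: 3.95
position: [0.4898, 0.1873, 0.3209]
orientation: [0.707, -0.001, 0.001, -0.707]
contact_force: [-0.2, -0.1, -0.5]
gripper_width: 0.0853
[0.48982551 0.18727827 0.32087921] 1.5704948672675385 [ 0.319  0.275 -0.959  1.75   0.237  1.24   0.869]
```

View pics/w2.png

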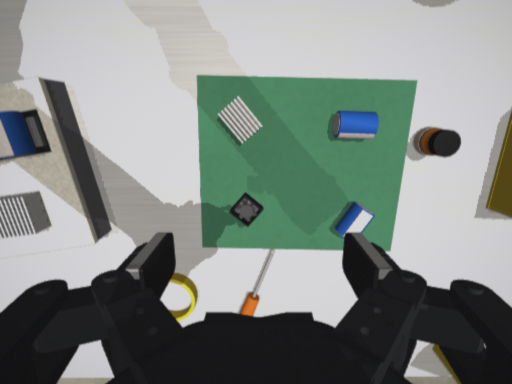

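All three loose parts are in view: sink_new (240,119), can_b (356,124), can_a (353,219).

```bash
cat > m2.py <<'E'
from h import *
import sys
from m1 import rect
def meas(f):
    d=dict(np.load(f));T=d["T"];W=cloud(d,T);hsv=cv2.cvtColor(d["frame"],cv2.COLOR_RGB2HSV);H,S,V=cv2.split(hsv)
    roi=(W[...,0]>.36)&(W[...,0]<.68)&(W[...,1]>.07)&(W[...,1]<.44)
    g=roi&(H>55)&(H<85)&(S>90);print("mat z",np.median(W[g][:,2]).round(4))
    m=(roi&(W[...,2]>.012)&(W[...,2]<.08)).astype(np.uint8)
    n,l,st,c=cv2.connectedComponentsWithStats(m)
    for i in range(1,n):
        if st[i,4]<60: continue
        P=W[l==i]; print(c[i].round(),st[i,4],rect(P),"top",rect(P[P[:,2]>P[:,2].max()-.02]),np.percentile(P[:,2],[50,95,100]).round(4))
        b=(l==i)&(H>100)&(H<130)&(S>90)
        if b.sum()>100:
            (cc,(a,bb),an)=cv2.minAreaRect((P[:,:2]*1000).astype(np.float32)); an=np.deg2rad(an if a>bb else an+90)
            wh=(l==i)&(S<60)&(V>100)
            n_=np.array([-np.sin(an),np.cos(an)]);ax=np.array([np.cos(an),np.sin(an)])
            Q=P[:,:2]@n_; 
            # circle fit across axis, away from the ends
            al=P[:,:2]@ax; k=(abs(al-al.mean())<.022)
            q=np.c_[Q[k],P[k,2]]; A=np.c_[2*q,np.ones(len(q))]; x=np.linalg.lstsq(A,(q**2).sum(1),rcond=None)[0]; r=np.sqrt(x[2]+x[0]**2+x[1]**2)
            # centre with the radius held at 20 mm
            from scipy.optimize import least_squares
            z=least_squares(lambda p:np.hypot(q[:,0]-p[0],q[:,1]-p[1])-.02,x[:2],loss='soft_l1',f_scale=.001).x
            end=np.percentile(al,[1,99])
            C=ax*end.mean()+n_*z[0]
            Pw=W[wh]; kw=abs(Pw[:,:2]@ax-end.mean())<.02; th=np.rad2deg(np.arctan2(Pw[kw]@np.r_[n_,0]-z[0],Pw[kw][:,2]-z[1]))
            print("   CAN centre",(C*1000).round(1),"zc",(z[1]*1000).round(1),"axis deg",np.rad2deg(an).round(1),"len",(np.ptp(end)*1000).round(1),"r",(r*1000).round(1),"stripe deg toward n",n_.round(2),np.percentile(th,[3,50,97]).round(1),kw.sum())
if __name__=="__main__": meas(sys.argv[1])
E
sed -i 's/^w=dict(np.load("w1/if __name__!="__main__": raise SystemExit\n&/' m1.py; sed -i '/raise SystemExit/d' m1.py
python3 - <<'E'
t=open('m1.py').read()
i=t.index('w=dict'); body=t[i:]
t=t[:i]+'if __name__=="__main__":\n'+''.join('    '+l+'\n' for l in body.splitlines())
open('m1.py','w').write(t)
E
python3 m2.py w2.npz
```

```text
mat z 0.0042
[239. 120.] 769 (array([430.3, 160.6]), 56.0, 40.1, 39.4) top (array([430.3, 160.6]), 56.0, 40.1, 39.4) [0.0355 0.0373 0.0399]
[356. 125.] 1159 (array([438.4, 334.4]), 57.5, 40.4, 87.6) top (array([438.6, 334.5]), 57.4, 40.0, 87.6) [0.0404 0.0444 0.0465]
   CAN centre [438.5 334.1] zc 24.0 axis deg 87.6 len 56.3 r 20.0 stripe deg toward n [-1.    0.04] [-63.1 -45.5 -34.9] 123
[419. 142.] 62 (array([464.6, 438.8]), 18.4, 2.4, 0.0) top (array([464.6, 438.8]), 18.4, 2.4, 0.0) [0.0205 0.0271 0.0292]
[246. 211.] 512 (array([577.6, 166.4]), 40.2, 40.8, 49.2) top (array([577.6, 166.4]), 40.2, 40.8, 49.2) [0.0227 0.0248 0.0265]
[354. 220.] 778 (array([596.6, 346.7]), 39.3, 58.1, 57.2) top (array([596.6, 346.6]), 38.9, 58.4, 56.0) [0.0393 0.045  0.0464]
   CAN centre [596.7 347.9] zc 24.4 axis deg 147.2 len 56.5 r 19.1 stripe deg toward n [-0.54 -0.84] [-25.5   8.8  31.1] 250
```

```bash
cat >> h.py <<'E'
def tcp(c,psi,tilt,a,back=0.):
    y=down(psi,tilt).apply([0,1,0]); return np.array(c)+(a-back)*y
E
python3 - <<'E'
from h import *
C=[.4385,.3341,.0235];p=np.deg2rad(87.6);t=np.deg2rad(35)
print(tcp(C,p,t,.014,.09),tcp(C,p,t,.014)); plan(tcp(C,p,t,.014,.09),p,t)
E
```

```text
[0.48205357 0.33227456 0.08575556] [0.43047697 0.33443626 0.01203187]
t 4.0 at [0.4898 0.1874 0.3209] w 0.0855
shift [-0.077  2.351  1.45 ] turn [0.008 0.026 0.389]
```

```bash
python3 -m inch '[[0,1,0.72,0.008,0.026,0.389,-1],[0,1,0.72,0.008,0.026,0.389,-1],[0,1,0.72,0.008,0.026,0.389,-1],[0,1,0.72,0.008,0.026,0.389,-1]]'
python3 - <<'E'
from h import *
C=[.4385,.3341,.0235];p=np.deg2rad(87.6);t=np.deg2rad(35)
plan(tcp(C,p,t,.014,.09),p,t);print(np.round(get_obs()["joint_pos"],2))
E
```

```text
time: 4.5
position: [0.4907, 0.2593, 0.2173]
orientation: [-0.67, 0.232, 0.198, 0.677]
contact_force: [0.6, -0.8, -1.2]
gripper_width: 0.0853
t 4.5 at [0.4907 0.2593 0.2173] w 0.0853
shift [0.661 1.14  0.73 ] turn [-0.    -0.006 -0.005]
[ 0.09  0.79 -0.88  1.44  0.15  1.61  0.73]
```

```bash
python3 -m inch '[[0.661,0.9,0.73,0,-0.006,-0.005,-1],[0.661,0.9,0.73,0,-0.006,-0.005,-1],[0.661,0.9,0.73,0,-0.006,-0.005,-1],[0.661,0.9,0.73,0,-0.006,-0.005,-1]]'
python3 - <<'E'
from h import *
C=[.4385,.3341,.0235];p=np.deg2rad(87.6);t=np.deg2rad(35)
plan(tcp(C,p,t,.014,.0),p,t);print(np.round(get_obs()["joint_pos"],2))
o=get_obs();d=get_image("wrist");np.savez("w3.npz",T=wristT(o,d),**d)
cv2.imwrite("pics/w3.png",d["frame"][:,:,::-1])
E
python3 m2.py w3.npz
```

```text
time: 5.0
position: [0.4948, 0.3334, 0.1091]
orientation: [-0.67, 0.222, 0.198, 0.68]
contact_force: [-0.1, -0.4, 0.3]
gripper_width: 0.0855
t 5.0 at [0.4948 0.3334 0.1091] w 0.0855
shift [ 0.022  1.165 -0.017] turn [0.    0.004 0.004]
[-0.04  0.94 -0.84  1.42  0.22  1.46  0.68]
mat z 0.0041
[ 63. 193.] 3674 (array([430.5, 161.1]), 58.5, 40.6, 39.4) top (array([430.5, 161.1]), 58.5, 40.6, 39.4) [0.0326 0.0369 0.0382]
[257. 194.] 2972 (array([439.9, 335.4]), 58.0, 38.3, 87.9) top (array([439.9, 335.4]), 58.0, 38.2, 87.9) [0.041  0.0443 0.046 ]
   CAN centre [438.7 335.5] zc 24.0 axis deg 87.9 len 55.6 r 20.2 stripe deg toward n [-1.    0.04] [-86.2 -55.6 -38.4] 655
[374. 220.] 134 (array([464.8, 438.8]), 17.6, 2.3, 0.0) top (array([464.8, 438.8]), 17.6, 2.3, 0.0) [0.0196 0.0264 0.0294]
[ 72. 373.] 274 (array([574.6, 187.6]), 13.4, 10.2, 46.1) top (array([574.6, 187.6]), 13.4, 10.2, 46.1) [0.02   0.0248 0.0266]
```

View pics/w3.png

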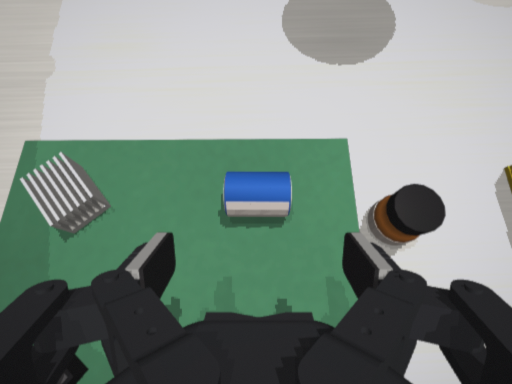

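```bash
python3 -m inch '[[0.02,0.5,0.0,0,0.005,0.004,-1],[0.02,1,0.0,0,0.005,0.004,-1],[0.02,1,0,0,0.005,0.004,-1]]'
python3 - <<'E'
from h import *
C=[.4387,.3350,.0235];p=np.deg2rad(87.8);t=np.deg2rad(35)
plan(tcp(C,p,t,.014,.0),p,t);print(np.round(get_obs()["joint_pos"],2))
E
```

```text
time: 5.42
position: [0.4375, 0.3343, 0.0254]
orientation: [-0.671, 0.227, 0.199, 0.677]
contact_force: [0.6, -1.2, 0.4]
gripper_width: 0.0857
t 5.425 at [0.4375 0.3343 0.0254] w 0.0857
shift [0.021 0.149 0.007] turn [ 0.001 -0.002 -0.001]
[-0.06  0.99 -0.82  1.57  0.25  1.27  0.65]
```

```bash
python3 -m inch '[[0.02,0.15,0.0,0,0,0,-1],[0.02,0.15,0,0,0,0,-0.1],[0.02,0.15,0,0,0,0,1],[0.02,0.15,0,0,0,0,1],[0.02,0.15,0,0,0,0,1],[0.02,0.15,0,0,0,0,1]]' 30
python3 - <<'E'
from h import *
o=get_obs();d=get_image("wrist");np.savez("w4.npz",T=wristT(o,d),**d)
cv2.imwrite("pics/w4.png",d["frame"][:,:,::-1]); print(o["gripper_width"],o["position"])
E
```

```text
time: 6.18
position: [0.4333, 0.3373, 0.0136]
orientation: [-0.67, 0.226, 0.198, 0.679]
contact_force: [2.7, -1.4, 6.4]
gripper_width: 0.0559
0.05586732435384738 [0.43332335 0.33734322 0.01358899]
```

View pics/w4.png

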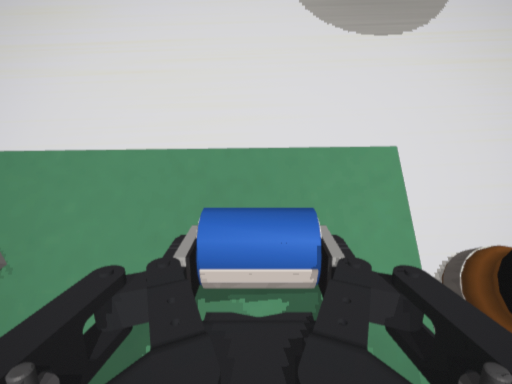

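```bash
cat > roll.py <<'E'
from h import *
def roll(C,deg,n,steps,lift=.001,Rr=.02):
    o=get_obs();R=rot(o["orientation"]);P=np.array(o["position"]);r=R.inv().apply(np.array(C)-P);print("r",r.round(4))
    for k in range(1,steps+1):
        th=np.deg2rad(deg)*k/steps
        Rk=R*Rn.from_rotvec([0,0,-th]); Ck=np.array(C)+Rr*th*np.r_[n,0]+[0,0,lift*min(1,k/2)]
        s=R.inv().apply(Ck-Rk.apply(r)-P)/.1
        print(k,s.round(3).tolist(),round(-th/(np.pi/2),3))
E
python3 - <<'E'
from roll import *
roll([.4387,.335,.0235],68,[-1,.04],8)
E
```

```text
r [-0.0012 -0.0113 -0.0021]
1 [-0.011, 0.01, -0.0] -0.094
2 [-0.022, 0.017, -0.0] -0.189
3 [-0.032, 0.027, -0.0] -0.283
4 [-0.042, 0.034, -0.0] -0.378
5 [-0.055, 0.039, -0.0] -0.472
6 [-0.069, 0.043, -0.0] -0.567
7 [-0.085, 0.045, -0.0] -0.661
8 [-0.104, 0.046, -0.0] -0.756
```

```bash
python3 -m inch '[[-0.011,0.01,0,0,0,-0.094,1],[-0.022,0.017,0,0,0,-0.189,1],[-0.032,0.027,0,0,0,-0.283,1],[-0.042,0.034,0,0,0,-0.378,1]]'; python3 -c "
from h import *
print(np.round(get_obs()['joint_pos'],2))"
```

```text
time: 6.72
position: [0.4266, 0.3375, 0.0128]
orientation: [-0.706, 0.019, -0.01, 0.708]
contact_force: [-0.1, -0.7, -2.0]
gripper_width: 0.0553
[-0.27  0.67 -0.66  1.98  0.61  0.7   0.23]
```

Run:
```python
from roll import *
C0=np.array([.4387,.335,.0240])+.02*np.deg2rad(34)*np.array([-1,.04,0]); print(C0)
roll(C0,36,[-1,.04],4,0.)
```

```text
[0.42683176 0.33547473 0.024     ]
r [ 0.0001 -0.0112 -0.002 ]
1 [-0.014, -0.001, -0.0] -0.1
2 [-0.028, -0.004, -0.0] -0.2
3 [-0.043, -0.01, -0.0] -0.3
4 [-0.059, -0.019, -0.0] -0.4
```

```bash
python3 -m inch '[[-0.014,-0.001,0,0,0,-0.1,1],[-0.028,-0.004,0,0,0,-0.2,1],[-0.043,-0.01,0,0,0,-0.3,1],[-0.059,-0.019,0,0,0,-0.38,1],[-0.059,-0.019,0,0,0,-0.38,1]]'
python3 - <<'E'
from h import *
print(np.round(get_obs()['joint_pos'],2))
for n in("scene","side","wrist"):
    o=get_obs();d=get_image(n); 
    if n=="wrist":np.savez("w5.npz",T=wristT(o,d),**d);a=d["frame"]
    else: u,v=(355,160) if n=="scene" else (208,160); a=cv2.resize(d["frame"][v-35:v+35,u-45:u+45],None,fx=5.7,fy=5.5,interpolation=2); 
    cv2.imwrite(f"pics/r_{n}.png",a[:,:,::-1])
E
```

```text
time: 7.35
position: [0.4202, 0.3396, 0.0153]
orientation: [0.68, 0.191, 0.217, -0.674]
contact_force: [1.1, 0.4, -1.9]
gripper_width: 0.0554
[-0.95  0.57 -0.19  2.3   1.58  0.62 -1.05]
```

View pics/r_wrist.png

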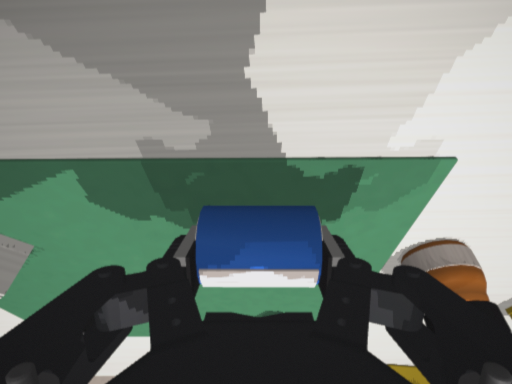

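View pics/r_scene.png

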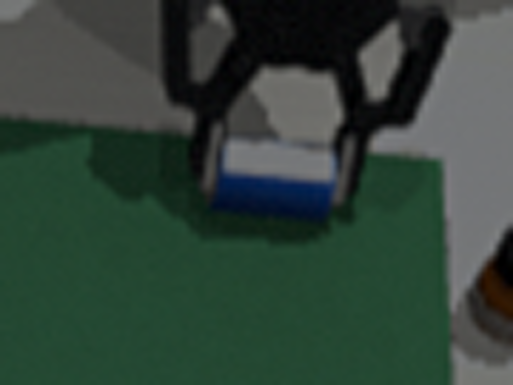

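Stripe is near the top in both views. Next: lower about 1 mm, open, back off upright and check.

```bash
python3 -m inch '[[-0.006,0.009,0,0,0,0,1],[-0.006,0.009,0,0,0,0,-0.3],[-0.006,0.009,0,0,0,0,-0.45],[-0.006,0.009,0,0,0,0,-1],[-0.006,0.009,0,0,0,0,-1],[-0.006,0.009,0,0,0,0,-1]]'
python3 -m inch '[[0,-0.3,0,0,0,0,-1],[0,-0.7,0,0,0,0,-1],[0,-1,0,0,0,0.1,-1],[0,-1,0,0,0,0.2,-1],[0,-1,0,0,0,0.3,-1],[0,-1,0,0,0,0.37,-1]]'
python3 - <<'E'
from h import *
o=get_obs();d=get_image("wrist");np.savez("w6.npz",T=wristT(o,d),**d)
cv2.imwrite("pics/w6.png",d["frame"][:,:,::-1]);print(np.round(o['joint_pos'],2))
E
python3 m2.py w6.npz
```

```text
time: 8.25
position: [0.421, 0.3372, 0.0131]
orientation: [0.681, 0.188, 0.217, -0.673]
contact_force: [0.7, -0.0, -1.0]
gripper_width: 0.0856
time: 9.0
position: [0.3657, 0.3379, 0.0957]
orientation: [0.712, 0.019, 0.05, -0.7]
contact_force: [-0.7, 0.3, -0.9]
gripper_width: 0.0855
[-0.56  0.39 -0.44  2.11  0.41  0.68  0.24]
mat z 0.0042
[263. 244.] 3400 (array([409.6, 339.5]), 58.1, 36.4, 87.9) top (array([409.6, 339.5]), 58.1, 36.4, 87.9) [0.0406 0.045  0.0462]
   CAN centre [412.7 339.3] zc 24.6 axis deg 87.9 len 55.8 r 19.7 stripe deg toward n [-1.    0.04] [-28.7   5.5  29. ] 1116
[ 62. 261.] 3283 (array([429.8, 161.2]), 56.2, 43.3, 39.7) top (array([429.7, 161.1]), 55.9, 43.3, 39.7) [0.034  0.0367 0.0378]
[100. 373.] 464 (array([570.3, 160.1]), 20.8, 41.1, 49.0) top (array([570.3, 160.1]), 20.8, 41.1, 49.0) [0.0224 0.0244 0.0253]
```

View pics/w6.png

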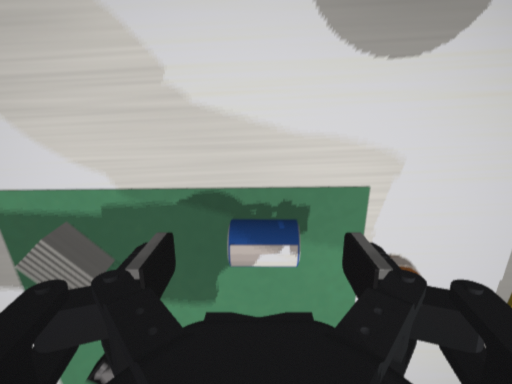

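Stripe spans -28.7° to +29° about the top, so the roll is done. Next I'll grip can_b by its ends with the tool vertical.

Run:
```python
from h import *
p=np.deg2rad(87.9)
plan([.4125,.3393,.055],p); plan([.4125,.3393,.009],p)
```

```text
t 9.05 at [0.3706 0.3369 0.0964] w 0.0856
shift [0.377 0.451 0.049] turn [ 0.008 -0.007  0.06 ]
t 9.05 at [0.3706 0.3369 0.0964] w 0.0856
shift [0.334 0.909 0.054] turn [ 0.008 -0.007  0.06 ]
```

```bash
python3 -m inch '[[0.377,0.3,0.045,0.008,-0.007,0.06,-1],[0.377,0.45,0.045,0.008,-0.007,0.06,-1],[0.377,0.45,0.045,0.008,-0.007,0.06,-1]]'
python3 - <<'E'
from h import *
p=np.deg2rad(87.9)
plan([.4125,.3393,.009],p)
E
```

```text
time: 9.43
position: [0.4075, 0.3378, 0.0524]
orientation: [0.71, -0.01, 0.015, -0.704]
contact_force: [-0.1, 0.2, 0.1]
gripper_width: 0.0851
t 9.425 at [0.4075 0.3378 0.0524] w 0.0851
shift [0.046 0.434 0.019] turn [0.005 0.001 0.004]
```

```bash
python3 -m inch '[[0.03,0.2,0.015,0.005,0.001,0.004,-1],[0.03,0.43,0.015,0.005,0.001,0.004,-1],[0.03,0.43,0.015,0.005,0.001,0.004,-0.1],[0.03,0.43,0.015,0.005,0.001,0.004,1],[0.03,0.43,0.015,0.005,0.001,0.004,1],[0.03,0.43,0.015,0.005,0.001,0.004,1],[0.03,0.43,0.015,0.005,0.001,0.004,1]]' 40; python3 -m inch '[[0,-0.5,0,0,0,0,1],[0,-1,0,0,0,0,1],[0,-1,0,0,0,0,1]]'
cat > m3.py <<'E'
from h import *
import sys
# held part: cloud in the tool frame
def held(f,save):
    o=get_obs();d=get_image("wrist");W=cloud(d,d["tool_from_camera"]);H,S,V=cv2.split(cv2.cvtColor(d["frame"],cv2.COLOR_RGB2HSV))
    k=(H>100)&(H<130)&(S>90)&(abs(W[...,2])<.04)&(abs(W[...,0])<.04)&(W[...,1]<.03)
    k=cv2.dilate(cv2.morphologyEx(k.astype(np.uint8),cv2.MORPH_CLOSE,np.ones((25,9))),np.ones((3,3)))>0
    k&=(abs(W[...,2])<.024)&(W[...,1]<.01)&(W[...,1]>-.06)
    from scipy.optimize import least_squares
    q=W[k][:,:2]; z=least_squares(lambda p:np.hypot(q[:,0]-p[0],q[:,1]-p[1])-.02,[0,-.012],loss='soft_l1',f_scale=.001)
    wh=k&(S<70)&(V>90); r=W[wh][:,:2]-z.x; th=np.rad2deg(np.arctan2(r[:,0],-r[:,1]))
    print("pos",np.round(o["position"],4),"w",o["gripper_width"],"n",k.sum(),"centre tool x,y mm",(z.x*1000).round(1),"res",np.median(abs(z.fun)).round(4),"stripe deg toward tool x",np.percentile(th,[3,50,97]).round(1))
    cv2.imwrite(save,d["frame"][:,:,::-1])
held(0,sys.argv[1])
E
python3 m3.py pics/w7.png
```

```text
time: 10.3
position: [0.4123, 0.341, 0.0121]
orientation: [-0.705, 0.012, -0.014, 0.709]
contact_force: [-2.6, -0.5, 7.2]
gripper_width: 0.0558
time: 10.68
position: [0.4141, 0.3419, 0.1149]
orientation: [-0.704, 0.01, -0.016, 0.71]
contact_force: [0.7, 0.4, -1.1]
gripper_width: 0.0552
pos [0.4141 0.3419 0.1149] w 0.05521848238196189 n 4088 centre tool x,y mm [  1.4 -11.9] res 0.0003 stripe deg toward tool x [-27.1 -26.6 -26.5]
```

View pics/w7.png

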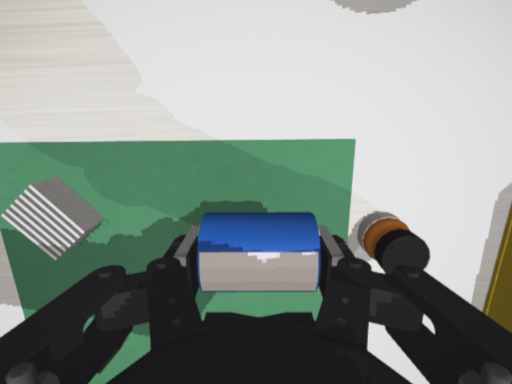

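```bash
python3 -m inch '[[0.3,-0.8,-0.5,0,0.2,0,1],[0.6,-1,-1,0,0.877,0,1],[0.6,-1,-1,0,0.877,0,1],[0.6,-1,-1,0,0.877,0,1],[0.6,-1,-1,0,0.877,0,1],[0.6,-1,-1,0,0.877,0,1],[0.6,-1,-1,0,0.877,0,1],[0.6,-1,-1,0,0.877,0,1],[0.6,-1,-1,0,0.877,0,1]]'
python3 - <<'E'
from h import *
print(np.round(get_obs()['joint_pos'],2))
plan([.4608,-.2334,.20],np.deg2rad(9))
E
```

```text
time: 11.85
position: [0.4674, 0.2368, 0.2092]
orientation: [-0.537, 0.46, -0.459, 0.538]
contact_force: [0.4, -0.1, -1.9]
gripper_width: 0.0557
[-0.38  0.27 -0.25  1.92  0.08  0.96 -0.5 ]
t 11.85 at [0.4674 0.2368 0.2092] w 0.0557
shift [ 4.634  0.083 -0.803] turn [-0.     0.    -0.001]
```

```bash
for i in 1 2; do python3 -m inch '[[1,-0.1,-0.1,0,0,0,1],[1,-0.1,-0.1,0,0,0,1]]'|sed -n 1,2p; done; for i in 1 2; do python3 -m inch '[[1,0.05,-0.2,0,0,0,1],[1,0.05,-0.2,0,0,0,1]]'|sed -n 1,2p; done;  python3 - <<'E'
from h import *
plan([.4608,-.2334,.16],np.deg2rad(9))
E
```

```text
time: 12.1
position: [0.4734, 0.1343, 0.2195]
time: 12.35
position: [0.479, 0.0333, 0.2295]
time: 12.6
position: [0.4744, -0.0684, 0.2238]
time: 12.85
position: [0.4701, -0.1701, 0.2184]
t 12.85 at [ 0.4701 -0.1701  0.2184] w 0.0555
shift [ 0.612  0.582 -0.191] turn [-0.001 -0.001 -0.002]
```

```bash
python3 -m inch '[[0.61,0.2,-0.19,0,0,0,1],[0.61,0.58,-0.19,0,0,0,1],[0.61,0.58,-0.19,0,0,0,1],[0.61,0.58,-0.19,0,0,0,1]]'; python3 m3.py pics/w8.png
python3 - <<'E'
from h import *
o=get_obs();d=get_image("wrist");np.savez("w8.npz",T=wristT(o,d),**d)
plan([.4608,-.2334,.10],np.deg2rad(9))
E
```

```text
time: 13.35
position: [0.4628, -0.2292, 0.1616]
orientation: [-0.537, 0.459, -0.458, 0.54]
contact_force: [-0.0, 0.9, -1.7]
gripper_width: 0.0555
pos [ 0.4628 -0.2292  0.1616] w 0.055455430878274654 n 4092 centre tool x,y mm [  1.5 -12. ] res 0.0003 stripe deg toward tool x [-26.8 -26.7 -26.7]
t 13.45 at [ 0.4635 -0.2293  0.1624] w 0.0554
shift [ 0.037  0.624 -0.036] turn [-0.003  0.001 -0.002]
```

View pics/w8.png

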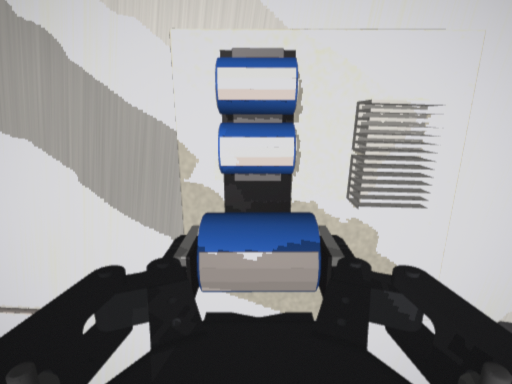

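The held can is in front of the cans at (258,85) and (258,148). I'll measure these in the tool frame from here.

```bash
cat > m4.py <<'E'
from h import *
from m1 import rect
import sys
from scipy.optimize import least_squares
d=dict(np.load(sys.argv[1]));T=d["T"];W=cloud(d,T)
H,S,V=cv2.split(cv2.cvtColor(d["frame"],cv2.COLOR_RGB2HSV))
roi=(W[...,0]>.36)&(W[...,0]<.66)&(W[...,1]>-.42)&(W[...,1]<-.08)&(W[...,2]<.12)
print("shelf z",np.median(W[roi&(abs(W[...,2]-.06)<.006)&(S<60)][:,2]).round(4))
m=(roi&(W[...,2]>.085)&(W[...,0]<.52)).astype(np.uint8)
n,l,st,c=cv2.connectedComponentsWithStats(m)
ax=np.array([np.cos(np.deg2rad(9)),np.sin(np.deg2rad(9))]);nn=np.array([-ax[1],ax[0]])
for i in range(1,n):
    if st[i,4]<150: continue
    P=W[l==i];an=rect(P)
    q=np.c_[P[:,:2]@nn,P[:,2]]; z=least_squares(lambda p:np.hypot(q[:,0]-p[0],q[:,1]-p[1])-.02,[q[:,0].mean(),.083],loss='soft_l1',f_scale=.001).x
    e=np.percentile(P[P[:,2]>.095][:,:2]@ax,[2,98]); C=ax*e.mean()+nn*z[0]
    print("can",c[i].round(),st[i,4],an,"C",(C*1000).round(1),"zc",(z[1]*1000).round(1),"ends",(e*1000).round(1))
k=(roi&(W[...,2]>.086)&(W[...,0]>.52)).astype(np.uint8);n,l,st,c=cv2.connectedComponentsWithStats(k)
F=[rect(W[l==i]) for i in range(1,n) if st[i,4]>60]
F=[f for f in F if max(f[1],f[2])>45 and max(f[1],f[2])<60]
print("fins",len(F)); 
if F:
    cs=np.array([f[0] for f in F]);print(cs[0],cs[-1],"mean",cs.mean(0).round(1),[f[3] for f in F][:3],"row deg",np.rad2deg(np.arctan2(cs[-1][0]-cs[0][0],cs[0][1]-cs[-1][1])).round(1))
E
python3 m4.py w8.npz
```

```text
shelf z 0.0613
can [256.  85.] 4608 (array([ 446.8, -144.4]), 58.1, 38.0, 9.1) C [ 446.7 -143.4] zc 84.5 ends [391.5 446. ]
can [256. 148.] 3940 (array([ 453.9, -188.3]), 58.2, 37.9, 9.1) C [ 454.  -189.1] zc 84.6 ends [391.7 446.1]
fins 14
[ 558.  -137.4] [ 568.6 -217.9] mean [ 563.4 -177.6] [7.7, 7.6, 7.5] row deg 7.5
```

```bash
python3 -m inch '[[0.037,0.3,-0.036,-0.003,0,-0.002,1],[0.037,0.6,-0.036,-0.003,0,-0.002,1],[0.037,0.6,-0.036,-0.003,0,-0.002,1],[0.037,0.6,-0.036,-0.003,0,-0.002,1]]'
python3 - <<'E'
from h import *
plan([.4609,-.2329,.0725],np.deg2rad(9));plan([.4609,-.2329,.0725],np.deg2rad(9))
E
```

```text
time: 13.95
position: [0.4607, -0.234, 0.1025]
orientation: [0.538, -0.459, 0.459, -0.538]
contact_force: [-0.0, -0.2, -1.3]
gripper_width: 0.0553
t 13.95 at [ 0.4607 -0.234   0.1025] w 0.0553
shift [-0.011  0.3    0.004] turn [-0.     0.     0.001]
t 13.95 at [ 0.4607 -0.234   0.1025] w 0.0553
shift [-0.011  0.3    0.004] turn [-0.     0.     0.001]
```

```bash
python3 -m inch '[[-0.011,0.15,0.004,0,0,0,1],[-0.011,0.29,0.004,0,0,0,1],[-0.011,0.29,0.004,0,0,0,1]]'; python3 -m inch '[[0,0.01,0,0,0,0,1],[0,0.01,0,0,0,0,1]]'; python3 m3.py pics/w9.png
```

```text
time: 14.32
position: [0.4596, -0.2328, 0.0713]
orientation: [0.538, -0.46, 0.459, -0.537]
contact_force: [0.6, -0.6, -1.9]
gripper_width: 0.0554
time: 14.58
position: [0.4596, -0.2328, 0.0712]
orientation: [0.538, -0.46, 0.459, -0.537]
contact_force: [-2.3, 1.2, 7.5]
gripper_width: 0.0555
pos [ 0.4596 -0.2328  0.0712] w 0.05549231213009201 n 6067 centre tool x,y mm [ -0.1 -11.8] res 0.001 stripe deg toward tool x [-124.9 -117.8  -22.3]
```

View pics/w9.png

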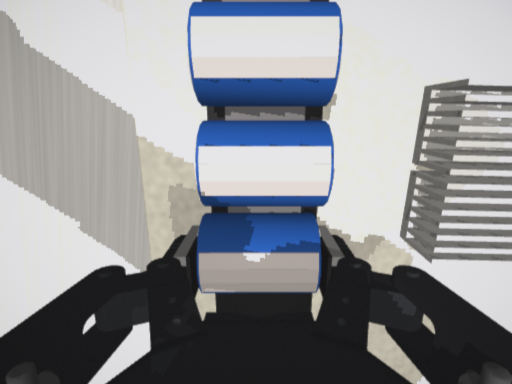

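```bash
python3 - <<'E'
from h import *
o=get_obs();d=get_image("wrist");np.savez("w9.npz",T=wristT(o,d),**d);print(o["position"],psi_now()*57.3)
W=cloud(d,d["tool_from_camera"]);V=d["frame"]
for r in (20,50,80,140,160,190,225,245,270):
    row=W[r];k=(row[:,1]<-.02)&(row[:,1]>-.05)&(abs(row[:,2])<.045)
    i=np.where(k)[0]
    if len(i): print(r,i.min(),i.max(),(row[[i.min(),i.max()],2]*1000).round(1),(row[258]*1000).round(1))
E
python3 m4.py w9.npz
```

```text
[ 0.45960036 -0.23279649  0.07120644] 8.988167586436115
20 188 341 [-26.6  29. ] [-99.2 -32.4  -1.1]
50 187 342 [-27.4  30.2] [-89.3 -33.1  -1.2]
80 191 337 [-27.6  29.8] [-79.6 -30.1  -1.2]
140 196 332 [-27.3  28.7] [-56.9 -27.9  -1.2]
160 194 334 [-27.5  30.3] [-49.3 -32.4  -1.2]
190 197 331 [-27.5  30.4] [-36.8 -32.   -1.2]
225 200 317 [-28.6  26.4] [-16.8 -21.   -1.3]
245 171 346 [-41.8  39.6] [-10.4 -28.8  -1.2]
270 183 334 [-30.7  28.3] [ -0.4 -33.1  -1.2]
shelf z 0.0612
can [264.  53.] 15573 (array([ 446.9, -143.9]), 58.5, 38.7, 8.9) C [ 446.6 -143.2] zc 84.5 ends [391.9 445.6]
can [264. 163.] 11577 (array([ 454.1, -188.2]), 58.6, 38.5, 9.0) C [ 454.  -188.9] zc 84.6 ends [392.  445.8]
can [258. 255.] 11625 (array([ 458.5, -231.3]), 83.2, 35.2, 9.1) C [ 458.9 -234.7] zc 85.0 ends [382.9 450.2]
fins 0
```

```bash
python3 -m inch '[[0,-0.02,0,0,0,0,1],[0,-0.02,0.024,0,0,0,1],[0,-0.02,0.024,0,0,0,1],[0,0.0,0.024,0,0,0,1],[0,0.0,0.024,0,0,0,1]]'
cat > m5.py <<'E'
from h import *
import sys
o=get_obs();d=get_image("wrist");np.savez(sys.argv[1]+".npz",T=wristT(o,d),**d);print(o["position"],psi_now()*57.3);cv2.imwrite("pics/"+sys.argv[1]+".png",d["frame"][:,:,::-1])
W=cloud(d,d["tool_from_camera"])
for r in list(range(20,240,15)):
    row=W[r];k=(row[:,1]<-.02)&(row[:,1]>-.05)&(abs(row[:,2])<.045)
    i=np.where(k)[0]
    if len(i): e=row[[i.min(),i.max()],2]*1000;print(r,e.round(1),e.mean().round(1))
E
python3 m5.py w10
```

```text
time: 15.3
position: [0.4621, -0.2325, 0.0712]
orientation: [0.538, -0.46, 0.459, -0.537]
contact_force: [-0.5, 0.1, 4.0]
gripper_width: 0.0556
[ 0.46205306 -0.23254322  0.07124766] 8.989406483159666
20 [-29.1  26.4] -1.3
35 [-29.9  27.5] -1.2
50 [-30.2  27. ] -1.6
65 [-30.2  27.4] -1.4
80 [-29.9  27.5] -1.2
95 [-28.8  26.6] -1.1
125 [-28.6  26.6] -1.0
140 [-29.7  27.9] -0.9
155 [-30.2  27.7] -1.3
170 [-30.   27.7] -1.1
185 [-28.8  27.8] -0.5
200 [-28.6  26.5] -1.1
230 [-29.8  26.6] -1.6
```

```bash
python3 -m inch '[[0,0,0,0,0,0,-0.35],[0,0,0,0,0,0,-0.5],[0,0,0,0,0,0,-0.7],[0,-0.1,0,0,0,0,-0.7],[0,-0.4,0,0,0,0,-0.7],[0,-1,0,0,0,0,-1],[0,-1,0,0,0,0,-1]]'; python3 m5.py w11;python3 m4.py w11.npz
```

```text
time: 16.23
position: [0.4653, -0.2339, 0.176]
orientation: [-0.537, 0.457, -0.462, 0.538]
contact_force: [0.1, 0.6, -0.5]
gripper_width: 0.0854
[ 0.46528753 -0.23385531  0.17602368] 8.984776542058626
shelf z 0.0613
can [253.  79.] 4200 (array([ 446.7, -144.2]), 58.2, 38.5, 8.9) C [ 446.6 -143.4] zc 84.5 ends [391.4 445.9]
can [254. 139.] 3529 (array([ 453.8, -188. ]), 58.3, 38.0, 8.9) C [ 454.1 -189. ] zc 84.5 ends [391.7 446.2]
can [254. 193.] 3123 (array([ 461.1, -233.5]), 58.2, 39.2, 9.5) C [ 461.1 -234.4] zc 84.6 ends [391.4 446.1]
fins 14
[ 558.2 -137.3] [ 568.4 -218. ] mean [ 563.3 -177.7] [7.5, 7.5, 7.6] row deg 7.2
```

View pics/w11.png

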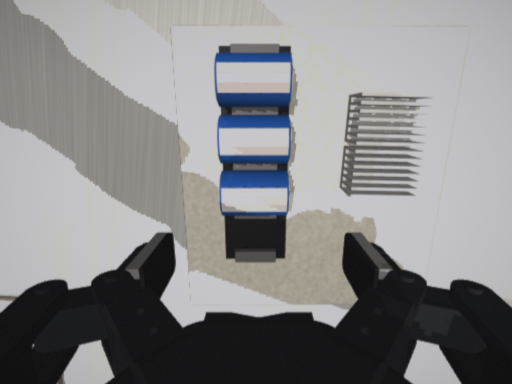

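can_b is in lane 2 at (254,193) with its ends flush to within 0.3 mm. Now the stripe angle.

```bash
cat > m6.py <<'E'
from h import *
import sys
# stripe angle of cans given centres (mm) and axis deg; + = toward n
d=dict(np.load(sys.argv[1]));T=d["T"];W=cloud(d,T);F=d["frame"].astype(int)
for a in sys.argv[2:]:
    x,y,z,an=map(float,a.split(","));an=np.deg2rad(an);ax=np.array([np.cos(an),np.sin(an),0]);n=np.array([-ax[1],ax[0],0])
    D=W-np.array([x,y,z])/1000
    k=(abs(D@ax)<.022)&(np.hypot(D@n,D[...,2])<.0225)&(np.hypot(D@n,D[...,2])>.017)
    th=np.rad2deg(np.arctan2(D@n,D[...,2]));wh=k&(F[...,0]>F[...,2]*.75);bl=k&~wh
    print(a,"white",np.percentile(th[wh],[2,98]).round(1),"blue+",np.percentile(th[bl&(th>0)],[1,99]).round(1) if (bl&(th>0)).any() else "", "blue-",np.percentile(th[bl&(th<0)],[1,99]).round(1) if (bl&(th<0)).any() else "")
E
python3 m6.py w11.npz 446.6,-143.4,84.5,9 454.1,-189,84.5,9 461.1,-234.4,84.5,9
```

```text
446.6,-143.4,84.5,9 white [-87.6  33.7] blue+ [34.6 69.5] blue- [-82.6 -31.4]
454.1,-189,84.5,9 white [-28.4  32.5] blue+ [34.2 91.8] blue- [-67.3 -28.7]
461.1,-234.4,84.5,9 white [-29.9  28.6] blue+ [ 30.5 125.2] blue- [-60.8 -35.5]
```

```bash
for i in 1 2 3 4; do python3 -m inch '[[-1,-0.1,0.4,0,0,0,-1],[-1,-0.1,0.4,0,0,0,-1]]'|sed -n 1,2p; done
python3 - <<'E'
from h import *
plan([.597,.348,.20],np.deg2rad(-32.8))
E
```

```text
time: 16.52
position: [0.4857, -0.1255, 0.1804]
time: 16.77
position: [0.5096, -0.0197, 0.1903]
time: 17.02
position: [0.5334, 0.0854, 0.2002]
time: 17.27
position: [0.5572, 0.1904, 0.2099]
t 17.275 at [0.5572 0.1904 0.2099] w 0.0852
shift [-1.493  0.098  0.643] turn [0.002 0.466 0.   ]
```

```bash
python3 -m inch '[[-0.8,0.1,0.4,0,0.465,0,-1],[-0.8,0.1,0.4,0,0.465,0,-1],[-0.8,0.1,0.4,0,0.465,0,-1],[-0.8,0.1,0.4,0,0.465,0,-1],[-0.8,0.1,0.4,0,0.465,0,-1]]'
python3 - <<'E'
from h import *
plan([.597,.348,.20],np.deg2rad(-32.8))
o=get_obs();d=get_image("wrist");np.savez("w12.npz",T=wristT(o,d),**d)
cv2.imwrite("pics/w12.png",d["frame"][:,:,::-1]);print(np.round(o['joint_pos'],2))
E
python3 m2.py w12.npz
```

```text
time: 17.9
position: [0.584, 0.2727, 0.1994]
orientation: [-0.34, 0.621, -0.621, 0.337]
contact_force: [-0.3, 0.2, 0.1]
gripper_width: 0.0858
t 17.9 at [0.584  0.2727 0.1994] w 0.0858
shift [-0.704 -0.007 -0.298] turn [0.002 0.    0.002]
[-0.54  0.46  0.01  1.66 -0.01  1.03 -1.1 ]
mat z 0.0044
[232. 110.] 2052 (array([596.2, 347.4]), 40.0, 57.6, 57.5) top (array([595.9, 347.1]), 38.6, 57.6, 57.2) [0.0424 0.0454 0.047 ]
   CAN centre [596.3 347.1] zc 24.6 axis deg 147.5 len 55.0 r 18.8 stripe deg toward n [-0.54 -0.84] [-30.2  -1.3  27.7] 813
[ 88. 105.] 96 (array([465.2, 438.7]), 2.5, 16.9, 89.8) top (array([465.2, 438.7]), 2.5, 16.9, 89.8) [0.0208 0.0273 0.0304]
[347. 180.] 127 (array([666.4, 207.5]), 6.5, 29.1, 70.0) top (array([666.4, 207.5]), 6.5, 29.1, 70.0) [0.0162 0.0178 0.0185]
[301. 244.] 989 (array([577. , 166.4]), 41.5, 40.4, 49.3) top (array([577. , 166.4]), 41.5, 40.4, 49.3) [0.0229 0.0251 0.0266]
[209. 300.] 769 (array([430. , 160.7]), 57.5, 39.9, 39.3) top (array([430. , 160.7]), 57.5, 39.9, 39.3) [0.034  0.0374 0.0384]
```

View pics/w12.png

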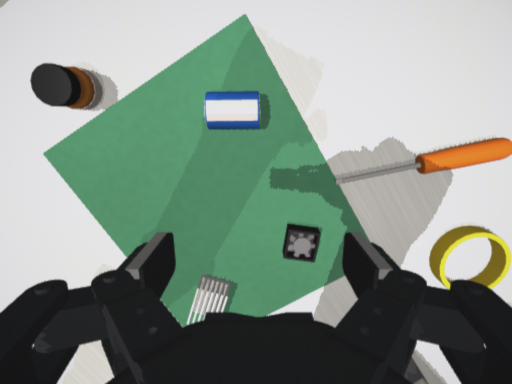

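```bash
python3 -m inch '[[-0.7,0.5,-0.3,0.002,-0.003,0.002,-1],[-0.7,1,-0.3,0.002,-0.003,0.002,-1],[-0.7,1,-0.3,0.002,-0.003,0.002,-1],[-0.7,1,-0.3,0.002,-0.003,0.002,-1]]'
python3 - <<'E'
from h import *
plan([.5963,.3471,.010],np.deg2rad(-32.5))
E
```

```text
time: 18.45
position: [0.5978, 0.3468, 0.1009]
orientation: [0.339, -0.62, 0.621, -0.34]
contact_force: [1.1, 0.5, 0.8]
gripper_width: 0.0856
t 18.45 at [0.5978 0.3468 0.1009] w 0.0856
shift [ 0.007  0.909 -0.016] turn [-0.001 -0.001 -0.001]
```

```bash
python3 -m inch '[[0.007,0.5,-0.016,0,0,0,-1],[0.007,0.8,-0.016,0,0,0,-1],[0.007,0.91,-0.016,0,0,0,-1],[0.007,0.91,-0.016,0,0,0,-0.1],[0.007,0.91,-0.016,0,0,0,1],[0.007,0.91,-0.016,0,0,0,1],[0.007,0.91,-0.016,0,0,0,1],[0.007,0.91,-0.016,0,0,0,1]]' 40; python3 -m inch '[[0,-0.5,0,0,0,0,1],[0,-1,0,0,0,0,1],[0,-1,0,0,0,0,1]]'; python3 m3.py pics/w13.png
```

```text
time: 19.45
position: [0.5976, 0.3489, 0.0122]
orientation: [0.337, -0.62, 0.62, -0.342]
contact_force: [-0.7, -1.6, 7.8]
gripper_width: 0.0552
time: 19.82
position: [0.5987, 0.3501, 0.1156]
orientation: [-0.335, 0.62, -0.62, 0.344]
contact_force: [-0.4, 0.7, -1.5]
gripper_width: 0.0553
pos [0.5987 0.3501 0.1156] w 0.05531579689808037 n 3987 centre tool x,y mm [  1.3 -11.8] res 0.0003 stripe deg toward tool x [-31.4 -31.2 -30.9]
```

View pics/w13.png

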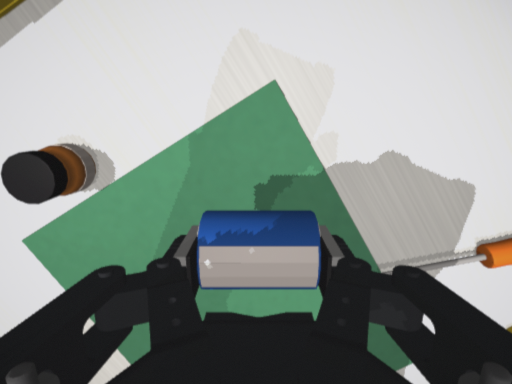

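```bash
python3 -m inch '[[0.3,-0.8,-0.1,0,0,0,1],[0.8,-1,-0.4,0,-0.465,0,1],[0.8,-1,-0.4,0,-0.465,0,1],[0.8,-1,-0.4,0,-0.465,0,1],[0.8,-1,-0.4,0,-0.465,0,1],[0.8,-1,-0.4,0,-0.465,0,1],[0.8,-1,-0.4,0,-0.465,0,1]]'
python3 - <<'E'
from h import *
plan([.4692,-.2780,.17],np.deg2rad(9))
E
```

```text
time: 20.75
position: [0.5182, 0.3019, 0.2087]
orientation: [-0.538, 0.459, -0.459, 0.538]
contact_force: [0.7, -0.2, -1.8]
gripper_width: 0.0555
t 20.75 at [0.5182 0.3019 0.2087] w 0.0555
shift [ 5.649  0.386 -1.399] turn [-0.001  0.001  0.   ]
```

```bash
for i in 1 2 3 4 5; do python3 -m inch '[[1,-0.02,-0.24,0,0,0,1],[1,-0.02,-0.24,0,0,0,1]]'|sed -n 1,2p; done;  python3 - <<'E'
from h import *
plan([.4692,-.2780,.11],np.deg2rad(9))
E
```

```text
time: 21.0
position: [0.5107, 0.1971, 0.2108]
time: 21.25
position: [0.5028, 0.094, 0.213]
time: 21.5
position: [0.4951, -0.0085, 0.2151]
time: 21.75
position: [0.4875, -0.111, 0.217]
time: 22.0
position: [0.4798, -0.2135, 0.2189]
t 22.0 at [ 0.4798 -0.2135  0.2189] w 0.0553
shift [ 0.62   1.089 -0.208] turn [-0.001 -0.     0.   ]
```

```bash
python3 -m inch '[[0.6,0.2,-0.2,0,0,0,1],[0.6,0.5,-0.2,0,0,0,1],[0.6,0.98,-0.2,0,0,0,1],[0.6,0.98,-0.2,0,0,0,1],[0.6,0.98,-0.2,0,0,0,1]]'
python3 - <<'E'
from h import *
plan([.4692,-.2780,.0725],np.deg2rad(9))
E
python3 m3.py pics/w14.png
```

```text
time: 22.62
position: [0.4716, -0.2731, 0.1221]
orientation: [-0.538, 0.457, -0.459, 0.539]
contact_force: [0.2, -0.6, -1.8]
gripper_width: 0.0554
t 22.625 at [ 0.4716 -0.2731  0.1221] w 0.0554
shift [ 0.045  0.496 -0.033] turn [-0.002  0.003  0.   ]
pos [ 0.4716 -0.2731  0.1221] w 0.055449838266868515 n 4009 centre tool x,y mm [  0.2 -11.8] res 0.0003 stripe deg toward tool x [-30.9  25.6  46. ]
```

View pics/w14.png

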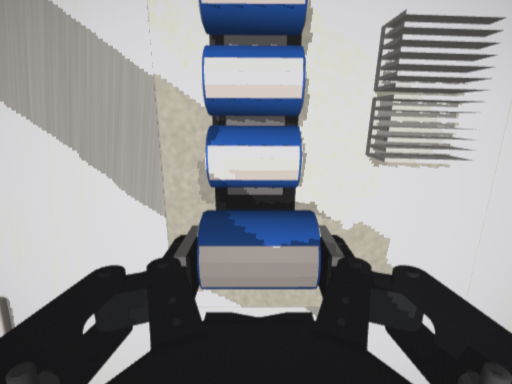

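```bash
python3 -m inch '[[0.045,0.2,-0.033,-0.002,0.002,0,1],[0.045,0.25,-0.033,-0.002,0.002,0,1],[0.045,0.25,-0.033,-0.002,0.002,0,1]]'
python3 - <<'E'
from h import *
plan([.4692,-.2780,.0725],np.deg2rad(9))
E
python3 m5.py w15
```

```text
time: 23.05
position: [0.4688, -0.2778, 0.0968]
orientation: [-0.538, 0.459, -0.459, 0.538]
contact_force: [-0.5, 0.1, -1.3]
gripper_width: 0.0553
t 23.05 at [ 0.4688 -0.2778  0.0968] w 0.0553
shift [0.002 0.243 0.003] turn [-0.     0.001  0.   ]
[ 0.46884605 -0.27784161  0.09677951] 9.091674436018101
230 [-29.7  27.6] -1.0
```

```bash
python3 -m inch '[[0.002,0.1,0.005,0,0,0,1],[0.002,0.24,0.005,0,0,0,1],[0.002,0.252,0.005,0,0,0,1],[0.002,0.252,0.005,0,0,0,1]]';python3 m5.py w15
```

```text
time: 23.6
position: [0.4693, -0.2782, 0.0711]
orientation: [-0.538, 0.459, -0.459, 0.538]
contact_force: [-1.8, 1.9, 9.7]
gripper_width: 0.0551
[ 0.46928384 -0.27821653  0.07112595] 9.072248429232518
20 [-28.5  27.9] -0.3
35 [-29.5  28. ] -0.7
50 [-29.9  28.1] -0.9
65 [-29.7  27.9] -0.9
80 [-29.5  26.7] -1.4
95 [-28.3  26.4] -1.0
125 [-28.6  26.6] -1.0
140 [-28.5  27. ] -0.7
155 [-28.7  25.8] -1.5
170 [-29.9  27.7] -1.1
185 [-29.5  27.6] -1.0
200 [-29.   26.8] -1.1
230 [-30.   26.8] -1.6
```

Flush and seated; release.

```bash
python3 -m inch '[[0,-0.003,0,0,0,0,-0.35],[0,-0.003,0,0,0,0,-0.5],[0,-0.003,0,0,0,0,-0.7],[0,-0.1,0,0,0,0,-0.7],[0,-0.4,0,0,0,0,-0.7],[0,-1,0,0,0,0,-1],[0,-1,0,0,0,0,-1]]'; python3 m5.py w16;python3 m4.py w16.npz; python3 m6.py w16.npz 446.6,-143.4,84.5,9 454.1,-189,84.5,9 461.1,-234.4,84.5,9 468.3,-279.8,84.5,9
```

```text
time: 24.52
position: [0.4718, -0.2797, 0.1758]
orientation: [-0.537, 0.456, -0.462, 0.539]
contact_force: [-0.2, 0.3, -1.3]
gripper_width: 0.0851
[ 0.47181423 -0.27967062  0.17579049] 9.073441515513982
shelf z 0.0612
can [254.  21.] 3539 (array([ 447.8, -151.7]), 58.0, 23.7, 9.1) C [ 446.5 -142.9] zc 84.7 ends [391.4 446. ]
can [255.  79.] 4183 (array([ 454.1, -189.6]), 58.1, 37.7, 9.1) C [ 454.  -188.8] zc 84.5 ends [391.6 446.1]
can [255. 139.] 3576 (array([ 461.1, -233.9]), 58.1, 38.4, 9.0) C [ 461.2 -234.2] zc 84.5 ends [391.7 446.1]
can [255. 194.] 3120 (array([ 468.3, -279.2]), 57.9, 37.6, 8.8) C [ 468.6 -280.9] zc 84.6 ends [391.6 446.2]
fins 14
[ 558.2 -137.4] [ 568.4 -218.1] mean [ 563.4 -177.7] [7.5, 7.1, 7.7] row deg 7.2
446.6,-143.4,84.5,9 white [-124.9    5.5] blue+  blue- [-89.3 -31.2]
454.1,-189,84.5,9 white [-28.9  30.1] blue+ [33.3 67.2] blue- [-84.3 -28.8]
461.1,-234.4,84.5,9 white [-69.9  28.9] blue+ [30.3 81.8] blue- [-70.2 -34.3]
468.3,-279.8,84.5,9 white [-36.5 123.6] blue+ [ 25.3 107.4] blue- [-63.2 -42.4]
```

View pics/w16.png

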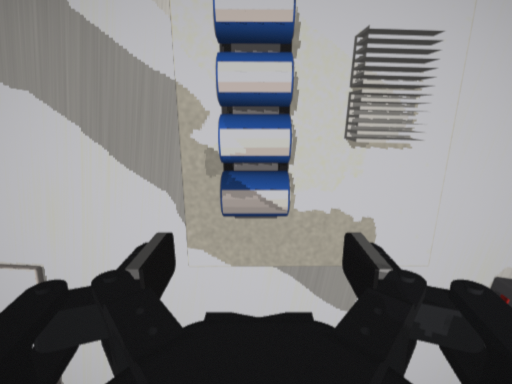

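```bash
python3 m6.py w16.npz 468.5,-280.7,84.5,9
python3 - <<'E'
from h import *
plan([.4302,.1608,.20],np.deg2rad(39.4))
E
```

```text
468.5,-280.7,84.5,9 white [-34.4  48.7] blue+ [ 27.7 106.7] blue- [-62.  -40.5]
t 24.575 at [ 0.4703 -0.2788  0.1734] w 0.0854
shift [-4.403 -0.276  0.298] turn [-0.002 -0.337  0.002]
```

```bash
for i in 1 2; do python3 -m inch '[[-1,-0.15,0.2,0,0,0,-1],[-1,-0.15,0.2,0,0,0,-1]]'|sed -n 1,2p; done; python3 -m inch '[[-1,0,0,0,0,0,-1],[-1,0,0,0,0,0,-1]]'|sed -n 1,2p;  python3 - <<'E'
from h import *
plan([.4302,.1608,.18],np.deg2rad(39.4))
E
```

```text
time: 24.82
position: [0.4721, -0.1737, 0.185]
time: 25.08
position: [0.476, -0.0713, 0.2002]
time: 25.32
position: [0.4596, 0.0274, 0.2]
t 25.325 at [0.4596 0.0274 0.2   ] w 0.0855
shift [-1.364  0.201 -0.076] turn [ 0.001 -0.335 -0.001]
```

```bash
python3 -m inch '[[-0.9,0.1,-0.05,0,-0.335,0,-1],[-0.9,0.1,-0.05,0,-0.335,0,-1],[-0.9,0.1,-0.05,0,-0.335,0,-1],[-0.9,0.1,-0.05,0,-0.335,0,-1],[-0.9,0.1,-0.05,0,-0.335,0,-1]]'|head -2
python3 - <<'E'
from h import *
plan([.4302,.1608,.11],np.deg2rad(39.4))
o=get_obs();d=get_image("wrist");np.savez("w17.npz",T=wristT(o,d),**d)
cv2.imwrite("pics/w17.png",d["frame"][:,:,::-1]);print(np.round(o['joint_pos'],2))
E
python3 m2.py w17.npz
```

```text
time: 25.95
position: [0.4416, 0.112, 0.1903]
t 25.95 at [0.4416 0.112  0.1903] w 0.0854
shift [-0.45   0.804  0.22 ] turn [ 0.001 -0.004 -0.001]
[-0.23  0.17 -0.17  2.09  0.04  0.88  0.26]
mat z 0.0041
[279. 125.] 547 (array([423.1, 169.1]), 56.1, 17.5, 39.5) top (array([422.4, 169.9]), 56.2, 15.0, 40.3) [0.0359 0.0374 0.0383]
[279. 145.] 1007 (array([436.3, 153.4]), 55.5, 21.7, 39.1) top (array([436.3, 153.3]), 55.5, 21.5, 39.5) [0.0355 0.0372 0.0385]
[377. 211.] 1207 (array([577.4, 166.2]), 41.0, 41.1, 49.0) top (array([577.4, 166.2]), 41.0, 41.1, 49.0) [0.0224 0.0246 0.0259]
[451. 229.] 127 (array([666.6, 207.1]), 6.4, 29.6, 69.5) top (array([666.6, 207.1]), 6.4, 29.6, 69.5) [0.0158 0.0174 0.0182]
```

View pics/w17.png

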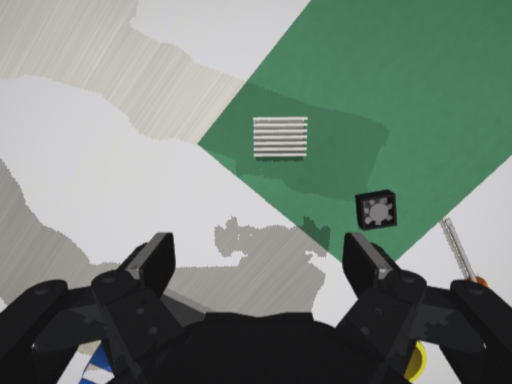

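```bash
python3 -m inch '[[-0.45,0.4,0.22,0,-0.003,0,-1],[-0.45,0.8,0.22,0,-0.003,0,-1],[-0.45,0.8,0.22,0,-0.003,0,-1],[-0.45,0.8,0.22,0,-0.003,0,-1]]'|head -2
python3 - <<'E'
from h import *
plan([.4301,.1608,.012],np.deg2rad(39.4))
E
```

```text
time: 26.5
position: [0.4312, 0.161, 0.1118]
t 26.5 at [0.4312 0.161  0.1118] w 0.0855
shift [-0.005  0.998 -0.01 ] turn [-0. -0. -0.]
```

```bash
python3 -m inch '[[-0.005,0.5,-0.01,0,0,0,-1],[-0.005,0.85,-0.01,0,0,0,-1],[-0.005,0.99,-0.01,0,0,0,-1],[-0.005,0.99,-0.01,0,0,0,-1],[-0.005,0.99,-0.01,0,0,0,-0.1],[-0.005,0.99,-0.01,0,0,0,1],[-0.005,0.99,-0.01,0,0,0,1],[-0.005,0.99,-0.01,0,0,0,1],[-0.005,0.99,-0.01,0,0,0,1]]' 50; python3 -m inch '[[0,-0.5,0,0,0,0,1],[0,-1,0,0,0,0,1],[0,-1,0,0,0,0,1]]'
cat > m7.py <<'E'
from h import *
import sys
o=get_obs();d=get_image("wrist");np.savez(sys.argv[1]+".npz",T=wristT(o,d),**d);cv2.imwrite("pics/"+sys.argv[1]+".png",d["frame"][:,:,::-1])
W=cloud(d,d["tool_from_camera"]);k=(abs(W[...,0])<.035)&(abs(W[...,2])<.026)&(W[...,1]<-.005)&(W[...,1]>-.045)
P=W[k]; top=np.percentile(P[:,1],3); Q=P[P[:,1]<top+.006]
(c,s,a)=cv2.minAreaRect((Q[:,[2,0]]*1000).astype(np.float32)); print("pos",np.round(o["position"],4),"psi",round(psi_now()*57.2958,2),"w",o["gripper_width"],"top y mm",(top*1000).round(1),"x rng",(np.percentile(Q[:,0],[1,99])*1000).round(1),"centre z,x",np.round(c,1),np.round(s,1),round(a,1))
E
python3 m7.py w18
```

```text
time: 27.62
position: [0.4303, 0.1616, 0.0133]
orientation: [-0.639, 0.301, -0.302, 0.64]
contact_force: [-1.1, -1.1, 7.8]
gripper_width: 0.055
time: 28.0
position: [0.4321, 0.1624, 0.1159]
orientation: [-0.637, 0.3, -0.304, 0.642]
contact_force: [-0.0, -0.7, -2.0]
gripper_width: 0.055
pos [0.4321 0.1624 0.1159] psi 39.47 w 0.05503407603140324 top y mm -23.7 x rng [-19.6  20.3] centre z,x [0.  0.7] [52.  41.2] 0.0
```

View pics/w18.png

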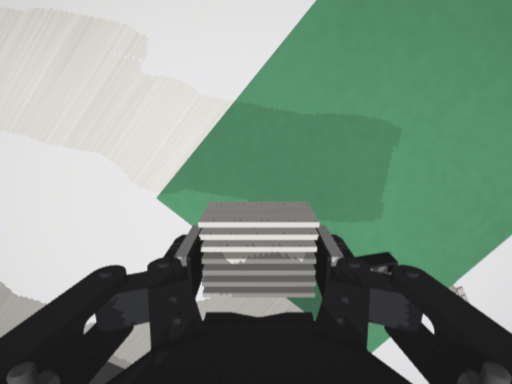

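```bash
python3 -m inch '[[0.2,-0.7,0,0,0,0,1],[0.9,-1,0.3,0,0.357,0,1],[0.9,-1,0.3,0,0.357,0,1],[0.9,-1,0.3,0,0.357,0,1],[0.9,-1,0.3,0,0.357,0,1],[0.9,-1,0.3,0,0.357,0,1]]'
python3 - <<'E'
from h import *
plan([.573,-.2424,.17],np.deg2rad(7.4))
E
```

```text
time: 28.8
position: [0.5089, 0.1109, 0.2107]
orientation: [0.533, -0.466, 0.465, -0.531]
contact_force: [-0.5, -0.2, -1.5]
gripper_width: 0.055
t 28.8 at [0.5089 0.1109 0.2107] w 0.055
shift [3.587 0.407 0.168] turn [ 0.002  0.002 -0.   ]
```

```bash
for i in 1 2 3; do python3 -m inch '[[1,0.0,0.05,0,0,0,1],[1,0,0.05,0,0,0,1]]'|sed -n 1,2p; done;  python3 - <<'E'
from h import *
plan([.573,-.2424,.125],np.deg2rad(7.4))
E
```

```text
time: 29.05
position: [0.5272, 0.0099, 0.2112]
time: 29.3
position: [0.5449, -0.0894, 0.2112]
time: 29.55
position: [0.5626, -0.188, 0.2111]
t 29.55 at [ 0.5626 -0.188   0.2111] w 0.055
shift [0.553 0.861 0.035] turn [0.001 0.    0.   ]
```

```bash
python3 -m inch '[[0.55,0.2,0.035,0,0,0,1],[0.55,0.6,0.035,0,0,0,1],[0.55,0.85,0.035,0,0,0,1],[0.55,0.85,0.035,0,0,0,1],[0.55,0.85,0.035,0,0,0,1]]'|head -2; python3 m7.py w19;python3 m4.py w19.npz
python3 - <<'E'
from h import *
plan([.573,-.2424,.09],np.deg2rad(7.4))
E
```

```text
time: 30.18
position: [0.5742, -0.2388, 0.1274]
pos [ 0.5742 -0.2388  0.1274] psi 7.44 w 0.05510658712663265 top y mm -23.6 x rng [-19.2  20.8] centre z,x [-0.  1.] [52.  41.3] 0.0
shelf z 0.0613
can [61. 36.] 8358 (array([ 447.6, -143.8]), 58.9, 39.1, 9.1) C [ 448.5 -142.9] zc 84.5 ends [393.7 447.7]
can [ 76. 116.] 6820 (array([ 454.4, -188.7]), 59.0, 39.7, 8.9) C [ 455.5 -188.6] zc 84.5 ends [393.  447.7]
can [ 89. 187.] 5754 (array([ 461.7, -233.4]), 58.2, 39.4, 8.5) C [ 462.6 -234. ] zc 84.5 ends [392.9 447.7]
can [100. 248.] 4466 (array([ 468.8, -277.9]), 58.2, 35.7, 9.5) C [ 469.9 -280.8] zc 84.7 ends [392.6 447.8]
fins 14
[ 558.3 -137.2] [ 568.9 -217.8] mean [ 563.6 -177.5] [7.5, 7.4, 7.6] row deg 7.5
t 30.225 at [ 0.5745 -0.2389  0.1279] w 0.0548
shift [ 0.032  0.379 -0.019] turn [-0.001  0.     0.   ]
```

View pics/w19.png

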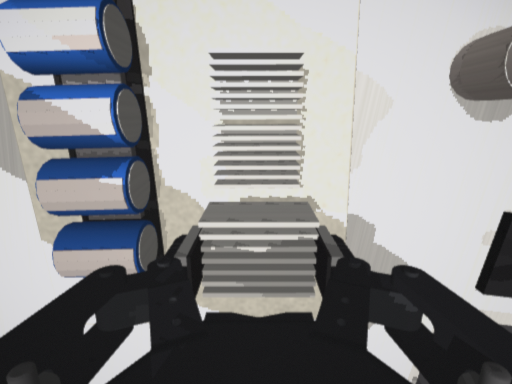

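```bash
python3 -m inch '[[0.033,0.05,-0.015,0,0,0,1],[0.033,0.2,-0.015,0,0,0,1],[0.033,0.35,-0.015,0,0,0,1],[0.033,0.35,-0.015,0,0,0,1]]'|head -2
cat > m8.py <<'E'
from h import *
import sys
o=get_obs();d=get_image("wrist");np.savez(sys.argv[1]+".npz",T=wristT(o,d),**d);cv2.imwrite("pics/"+sys.argv[1]+".png",d["frame"][:,:,::-1])
print(np.round(o["position"],4),round(psi_now()*57.2958,2))
W=cloud(d,d["tool_from_camera"])
# fin tops per row of pixels: ends in tool z
last=None
for r in range(20,300,5):
    row=W[r];k=(row[:,1]<-.016)&(row[:,1]>-.03+float(sys.argv[2]))&(abs(row[:,2])<.034);k=k if True else k
    i=np.where(k)[0]
    if len(i)>20: e=row[[i.min(),i.max()]]*1000;print(r,"x",e[:,0].mean().round(1),"z",e[:,2].round(1),e[:,2].mean().round(1),"y",e[:,1].mean().round(1))
E
python3 - <<'E'
from h import *
plan([.5732,-.2423,.0715],np.deg2rad(7.5))
E
```

```text
time: 30.72
position: [0.5711, -0.2417, 0.0895]
t 30.725 at [ 0.5711 -0.2417  0.0895] w 0.0553
shift [0.009 0.18  0.021] turn [ 0.003 -0.001 -0.001]
```

```bash
python3 -m inch '[[0.006,0,0.021,0,0,0,1],[0.006,0.1,0.021,0,0,0,1],[0.006,0.17,0.021,0,0,0,1],[0.006,0.17,0.021,0,0,0,1]]'; python3 m8.py w20 0
```

```text
time: 31.22
position: [0.574, -0.2424, 0.0737]
orientation: [0.531, -0.468, 0.466, -0.531]
contact_force: [0.5, -0.4, -0.1]
gripper_width: 0.0542
[ 0.574  -0.2424  0.0737] 7.37
25 x -101.1 z [-29.7  25.8] -2.0 y -19.6
30 x -99.3 z [-29.8  25.9] -2.0 y -19.5
45 x -94.1 z [-30.   25.9] -2.1 y -18.7
50 x -92.6 z [-29.2  22.4] -3.4 y -16.8
60 x -88.5 z [-29.9  25.9] -2.0 y -18.9
65 x -86.6 z [-29.9  25.9] -2.0 y -18.4
75 x -82.7 z [-30.1  25.5] -2.3 y -19.1
80 x -80.7 z [-29.8  25.7] -2.1 y -19.7
95 x -74.8 z [-29.8  25.7] -2.0 y -19.5
110 x -68.7 z [-30.  26.] -2.0 y -19.2
125 x -62.5 z [-29.8  26. ] -1.9 y -19.4
140 x -56.1 z [-29.8  25.9] -2.0 y -19.3
150 x -51.4 z [-20.3  25.7] 2.7 y -16.7
155 x -49.5 z [-29.7  25.8] -2.0 y -19.7
165 x -45.1 z [-29.4  26. ] -1.7 y -19.9
170 x -42.8 z [-29.5  25.7] -1.9 y -19.9
180 x -38.1 z [-29.5  26.1] -1.7 y -19.3
190 x -32.6 z [-29.1  26. ] -1.6 y -16.4
195 x -31.1 z [-29.5  25.7] -1.9 y -19.9
205 x -26.2 z [-29.7  25.7] -2.0 y -19.6
220 x -19.3 z [-28.8  26.3] -1.3 y -20.9
225 x -17.4 z [-29.2  26.5] -1.3 y -22.4
230 x -12.3 z [-32.1  32.6] 0.2 y -16.3
235 x -11.8 z [-33.9  32.9] -0.5 y -21.2
240 x -11.9 z [-33.9  32.9] -0.5 y -26.8
245 x -10.6 z [-28.6  26.4] -1.1 y -29.3
250 x -8.0 z [-28.5  26.4] -1.0 y -29.1
255 x -5.0 z [-28.4  26.8] -0.8 y -28.1
260 x -3.2 z [-28.6  26.3] -1.1 y -29.3
265 x -1.0 z [-28.5  26.4] -1.0 y -29.9
270 x 2.5 z [-28.3  26.7] -0.8 y -28.4
275 x 4.6 z [-28.4  26.5] -0.9 y -29.2
280 x 6.9 z [-28.5  26.5] -1.0 y -29.6
285 x 14.2 z [-28.9  26.8] -1.0 y -22.7
290 x 18.6 z [-29.   26.5] -1.2 y -20.4
295 x 19.4 z [-28.6  26.4] -1.1 y -23.3
```

View pics/w20.png

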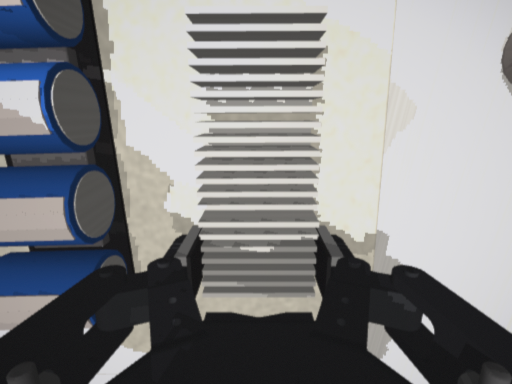

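```bash
python3 -m inch '[[0,0,-0.009,0,0,0,1],[0,0.02,-0.009,0,0,0,1],[0,0.033,-0.009,0,0,0,1],[0,0.033,-0.009,0,0,0,1]]'; python3 m8.py w21 0|grep -E '^\[|^(110|140|155|165|180|195|205|260|275|280) '
```

```text
time: 31.78
position: [0.5737, -0.2427, 0.0712]
orientation: [0.531, -0.467, 0.466, -0.531]
contact_force: [0.8, -0.5, -0.9]
gripper_width: 0.055
[ 0.5737 -0.2427  0.0712] 7.37
110 x -68.7 z [-29.   26.4] -1.3 y -22.3
140 x -56.3 z [-29.2  26.1] -1.5 y -22.2
155 x -49.8 z [-29.2  26.2] -1.5 y -21.8
165 x -45.2 z [-29.4  26.5] -1.5 y -20.8
180 x -38.7 z [-29.5  26.3] -1.6 y -21.9
195 x -31.8 z [-29.2  26.4] -1.4 y -22.1
205 x -26.4 z [-29.2  26.4] -1.4 y -20.2
260 x -3.0 z [-28.5  26.5] -1.0 y -29.0
275 x 4.5 z [-28.5  26.3] -1.1 y -29.3
280 x 7.8 z [-28.6  26.5] -1.1 y -28.3
```

```bash
python3 -m inch '[[0,0.012,-0.005,0,0,0,1],[0,0.018,-0.005,0,0,0,1],[0,0.018,-0.005,0,0,0,1]]'; python3 m8.py w22 0|grep -E '^\[|^(110|140|155|165|180|195|205|260|275|280) '
```

```text
time: 32.2
position: [0.5735, -0.2428, 0.0704]
orientation: [-0.531, 0.467, -0.467, 0.531]
contact_force: [-2.8, 1.7, 6.8]
gripper_width: 0.0547
[ 0.5735 -0.2428  0.0704] 7.37
110 x -68.7 z [-29.1  26.2] -1.4 y -22.6
140 x -56.3 z [-29.6  26.5] -1.6 y -22.3
155 x -50.0 z [-29.4  26.3] -1.6 y -23.0
165 x -45.4 z [-29.1  26.4] -1.4 y -21.7
180 x -38.9 z [-29.   26.7] -1.1 y -22.9
195 x -31.7 z [-29.6  26.5] -1.5 y -22.0
205 x -26.5 z [-28.9  26.5] -1.2 y -20.6
260 x -3.4 z [-28.5  26.3] -1.1 y -29.6
275 x 4.9 z [-28.4  26.7] -0.8 y -28.7
280 x 6.9 z [-28.6  26.4] -1.1 y -29.6
```

Seated, with 6.8 N contact. Ends are flush to about 0.4 mm and the gap is about 4–5 mm. Release and retreat.

```bash
python3 -m inch '[[0,-0.003,0,0,0,0,-0.35],[0,-0.003,0,0,0,0,-0.5],[0,-0.003,0,0,0,0,-0.7],[0,-0.1,0,0,0,0,-0.7],[0,-0.4,0,0,0,0,-0.7],[0,-1,0,0,0,0,-1],[0,-1,0,0,0,0,-1]]'; python3 -m inch '[[0,-0.5,0,0,0,0,-1],[0.6,-0.8,0,0,0,0,-1],[0.6,-0.8,0,0,0,0,-1],[0.6,-0.8,0,0,0,0,-1]]';python3 - <<'E'
from h import *
o=get_obs();d=get_image("wrist");np.savez("w23.npz",T=wristT(o,d),**d);cv2.imwrite("pics/w23.png",d["frame"][:,:,::-1])
W=cloud(d,wristT(o,d))
from m1 import rect
k=((W[...,2]>.084)&(W[...,2]<.1)&(W[...,0]>.52)&(W[...,0]<.62)&(W[...,1]<-.1)&(W[...,1]>-.3)).astype(np.uint8)
n,l,st,c=cv2.connectedComponentsWithStats(k)
for i in range(1,n):
    if st[i,4]>40: print(rect(W[l==i]),np.percentile(W[l==i][:,2],50).round(4))
for n in("scene","side"):
    d=get_image(n);cv2.imwrite(f"pics/f_{n}.png",cv2.resize(d["frame"],None,fx=1.5,fy=1.5,interpolation=2)[:,:,::-1]);np.savez(f"f_{n}.npz",**d)
E
python3 m4.py w23.npz;python3 m6.py w23.npz 454.1,-189,84.5,9 461.2,-234.4,84.5,9 468.5,-280.7,84.5,9
```

```text
time: 33.12
position: [0.5767, -0.2443, 0.1754]
orientation: [-0.53, 0.464, -0.47, 0.532]
contact_force: [0.4, -1.0, -0.6]
gripper_width: 0.085
time: 33.62
position: [0.5806, -0.3026, 0.2489]
orientation: [0.531, -0.468, 0.467, -0.531]
contact_force: [-0.5, -0.7, -0.7]
gripper_width: 0.0852
(array([ 558.2, -137.6]), 56.0, 3.6, 7.3) 0.0924
(array([ 559.5, -147. ]), 55.8, 9.3, 7.4) 0.0922
(array([ 560.8, -156.2]), 55.7, 2.9, 7.4) 0.0922
(array([ 561.4, -162.4]), 55.7, 3.0, 7.5) 0.0924
(array([ 562.3, -168.6]), 55.9, 3.0, 7.3) 0.0925
(array([ 563. , -174.7]), 55.3, 2.9, 7.5) 0.0927
(array([ 563.9, -181.2]), 55.6, 3.2, 8.0) 0.0926
(array([ 564.9, -187.2]), 55.5, 2.9, 7.3) 0.0926
(array([ 565.5, -193.5]), 55.9, 2.8, 7.5) 0.0928
(array([ 566.5, -199.7]), 55.9, 2.6, 7.6) 0.0928
(array([ 567. , -206.2]), 55.0, 2.2, 7.4) 0.0931
(array([ 568.3, -212. ]), 55.7, 2.6, 7.5) 0.0929
(array([ 568.9, -218.4]), 55.0, 2.1, 7.3) 0.0932
(array([ 569.9, -226.1]), 55.4, 2.0, 7.3) 0.0931
(array([ 570.6, -231.9]), 55.6, 2.0, 7.3) 0.0933
(array([ 571.9, -238.3]), 54.7, 1.0, 7.3) 0.0934
(array([ 572.7, -244.3])
[... 246 characters left out ...]
12.7) C [ 447.2 -142.9] zc 84.7 ends [392.  446.6]
can [146.  50.] 2765 (array([ 454.7, -189.6]), 57.7, 38.8, 9.5) C [ 455.1 -188.6] zc 84.6 ends [392.7 447.4]
can [152.  98.] 2421 (array([ 461.7, -234. ]), 57.5, 39.7, 8.5) C [ 462.2 -234. ] zc 84.6 ends [392.7 447.3]
can [158. 144.] 2135 (array([ 468.9, -280.4]), 57.9, 39.3, 9.0) C [ 469.5 -280.7] zc 84.6 ends [392.4 447.1]
fins 21
[ 558.2 -137.6] [ 574.6 -263. ] mean [ 566.5 -200.1] [7.3, 7.3, 7.2] row deg 7.5
454.1,-189,84.5,9 white [-119.1   33.3] blue+ [35.2 69.3] blue- [-83.4 -29.5]
461.2,-234.4,84.5,9 white [-80.4  29.4] blue+ [30.1 82.8] blue- [-77.6 -31. ]
468.5,-280.7,84.5,9 white [-66.2  26.6] blue+ [28.2 84.1] blue- [-69.2 -34.8]
```

View pics/w23.png

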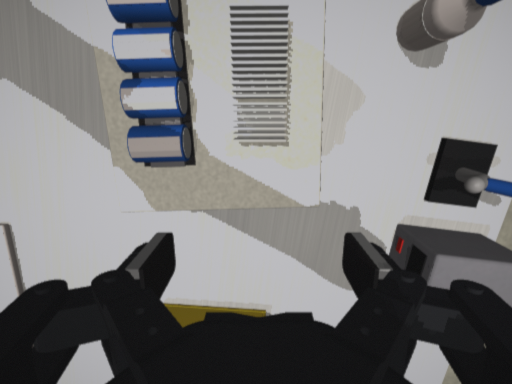

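View pics/f_scene.png

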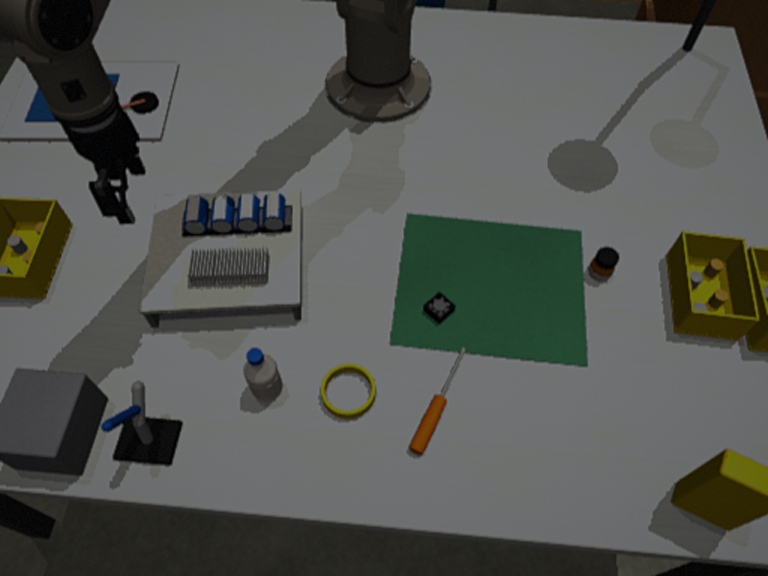

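The views show all four cans with stripes up and three sinks in a straight, parallel row. The fan, tape, screwdriver, bottle and jar are where they were. Handing in.

```bash
python3 -c "
from rig import *
print(close_job(), get_obs()['time'])"
```

```text
the job is handed in; nothing more can be done
the job is handed in; nothing more can be done
```

The job is done and handed in, with the last clock reading at about 34 s of the 72 s allowed.

- **can_b:** I gripped it by its ends and rolled it about 68° along the mat. On the mat its stripe then measured −29° to +29° about the top. I laid it in lane 2.
- **can_a:** I laid it in lane 3.
- **sink_new:** I set it at the −y end of the row, about 4–5 mm from sink_row0.

The last wrist-camera checks showed:
- **Cans:** All four have their ends flush to about 0.5 mm. The stripe centres are within about 4° of the top; can_a, at about −4°, is the farthest off.
- **Sink row:** The three sinks are parallel at about 7.3–7.5° and flush to about 0.5 mm.
- **Other parts:** The cans and sinks already on the shelf had not moved measurably. The fan, tape, screwdriver, bottle and jar look undisturbed in the last scene picture.
- **Forces:** The highest contact force I read was about 10 N.

Two readings disagreed slightly. The wrist camera's heights read about 1 mm high. It also put can_a between 0 and 1 mm further toward −y than the lane centre I had worked out, which is within the play of the lane.

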